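# Load the melting dish with sugar tongs under a pressed stop

## Task

First press the red mushroom stop on the warming plate fully down, before the tongs are lifted. Then pick up the sprung tongs, squeeze them to carry every lump of rock sugar from the slate into the white dish on the warming plate (let go just above the dish; the gripper's own fingers must not touch the sugar), and lay the tongs back on their blue mat, flat and the same way up. Last, twist the stop clockwise as far as it goes so that it is reset, and leave the dipping dishes and glass chopstick rest where they are.

Things in the scene. Friction and masses are not known exactly. Their poses are not given: they have to be found in the camera images.
- hob: Black warming plate, 180 (x) x 260 (y) mm, flat top 35 mm above the trolley top; fixed to the trolley, but stands left or right from start to start, turned a little. Origin at the centre of its underside. A white dish stands fixed on it and a red mushroom stop is set in it.
- dish_floor (a point): Centre of the inner floor of the white shallow dish on the warming plate, 39 mm above the trolley top. The dish is round, 90 mm across outside at its foot and 112 mm at the rim; rim 18 mm above this point (57 mm above the trolley top), wall 4 mm; room for all lumps side by side.
- stop_top (a point): Centre of the top of the red mushroom head: round, 40 mm across, 17 mm high, axis upright, on a 32 mm collar that ends 13 mm above the warming plate's top. Unpressed, the head's top is 40 mm and its underside 23 mm above the warming plate's top. Only the collar stands within 60 mm of its axis.
- stop_press (a joint): How far the stop is pressed down, m: 0 up, 0.006 fully down. A spring and a detent take about 4 to 6 N; it stays where it is pushed and does not come back by itself. It keeps reading about 0.006 after the reset.
- stop_turn (a joint): Turn of the mushroom head, rad: 0 at the start, grows clockwise seen from above, end stop at 1.05 (60 degrees). Turning screws the head up by 6 mm per rad; it stays where it is left. About 0.05 N m.
- slate: Dark flat serving slate, 180 (x) x 270 (y) x 6 mm, fixed; the sugar lies on it. Origin at the centre of its underside.
- lump0: Lump of amber rock sugar, roughly a round drum 20 mm across and 16 mm high, flat top and bottom, 11 to 17 g, hard. Origin at the centre of its underside. Three to five lumps are present; absent ones read None.
- lump1: Lump of amber rock sugar, roughly a round drum 20 mm across and 16 mm high, flat top and bottom, 11 to 17 g, hard. Origin at the centre of its underside. Three to five lumps are present; absent ones read None.
- lump2: Lump of amber rock sugar, roughly a round drum 20 mm across and 16 mm high, flat top and bottom, 11 to 17 g, hard. Origin at the centre of its underside. Three to five lumps are present; absent ones read None.
- lump3: Lump of amber rock sugar, roughly a round drum 20 mm across and 16 mm high, flat top and bottom, 11 to 17 g, hard. Origin at the centre of its underside. Three to five lumps are present; absent ones read None.
- lump4: Lump of amber rock sugar, roughly a round drum 20 mm across and 16 mm high, flat top and bottom, 11 to 17 g, hard. Origin at the centre of its underside. Three to five lumps are present; absent ones read None.
- mat: Blue mat, 220 (x) x 110 (y) x 3 mm, fixed, where the tongs lie. Origin at the centre of its underside, x along the mat's length.
- tongs: Stainless sprung tongs, 180 mm long, about 80 g, standing on edge on a heel post and two jaws so that they squeeze sideways, level. Origin at the hinge in the heel (16 mm post, 31 mm high), at the underside; x along the middle line between the open arms towards the jaws, z up. Nothing reaches below z 0 or above z 31 mm.
- tongs_grip (a point): Middle between the two black-padded handle plates, where to grip the tongs: x 80, y 0, z 19 mm of the tongs' frame. The plates span x 55 to 105 and z 8 to 30 mm and are 59 mm wide over the outside here when open.
- tongs_jaw (a point): Middle between the jaw plates: x 161, y 0, z 8 mm of the tongs' frame. The plates span x 144 to 178 and z 0 to 16 mm, are 4 mm thick and 49 mm apart inside when open. They close symmetrically about the middle line.
- tongs_mid (a point): Point of the tongs at x 85 mm, y 0, z 0 of their frame: half way along, at the underside.
- tongs_arm (a joint): Squeeze of the tongs, rad: 0 sprung open; about 0.18 with a lump between the jaws (44 mm over the handle plates, jaws parallel); about 0.29 shut and empty. Per 0.1 rad the handle width falls 8 mm and the jaw gap 16 mm. The spring takes about 3 N at the plates to begin, 6 N at 0.18, and opens the tongs when let go.
- dip_a: Blue ceramic dipping dish, 84 mm across, 30 mm high, loose; leave alone.
- dip_b: White ceramic dipping dish, 84 mm across, 30 mm high, loose; leave alone.
- rest: Glass chopstick rest, 16 x 60 x 15 mm, loose; leave alone.

How it is judged:
On the way, in this order (a step that is already met when the one before it is completed fails the run):
1. The stop is pressed fully down (value of joint stop_press above 0.0048 m), for 0.1 s.
2. Every lump lies in the white dish (horizontal distance between each of lump0, lump1, lump2, lump3, lump4 and dish_floor below 0.05 m and z of lump0 in the frame of dish_floor between -0.006 and 0.021 m and z of lump1 in the frame of dish_floor between -0.006 and 0.021 m and z of lump2 in the frame of dish_floor between -0.006 and 0.021 m and z of lump3 in the frame of dish_floor between -0.006 and 0.021 m and z of lump4 in the frame of dish_floor between -0.006 and 0.021 m and linear speed of each of lump0, lump1, lump2, lump3, lump4 below 0.03 m/s), for 0.2 s.
3. The tongs lie flat on their mat, let go (x of tongs_mid in the frame of mat between -0.06 and 0.06 m and y of tongs_mid in the frame of mat between -0.045 and 0.045 m and height (world z) of tongs below 0.012 m and angle between tongs's own z axis and vertical below 0.12 rad and contact force between the fingers and tongs below 0.1 N and linear speed of tongs below 0.03 m/s), for 0.2 s.
4. The stop is twisted clockwise to its end (value of joint stop_turn above 0.88 rad), for 0.1 s.
At the end, for the whole second after the job is handed in: Every lump present lies still in the white dish (within 50 mm of its centre, underside less than 21 mm above its floor); the tongs lie still and level, same way up, on the mat (middle within 60 mm along and 45 mm across of the mat's centre), let go; the stop is turned by more than 0.88 rad (all of step 2 and all of step 3 and value of joint stop_turn above 0.88 rad); the robot touches nothing.
It fails at once if The gripper's fingers touch a lump (contact force between the fingers and lump0 above 0.3 N or contact force between the fingers and lump1 above 0.3 N or contact force between the fingers and lump2 above 0.3 N or contact force between the fingers and lump3 above 0.3 N or contact force between the fingers and lump4 above 0.3 N).
It fails at once if The tongs are lifted before the stop is down (height (world z) of tongs above 0.05 m and value of joint stop_press below 0.003 m).
It fails at once if A dipping dish or the chopstick rest is moved more than 20 mm (distance of any of dip_a, dip_b, rest from where it was at the start of the episode above 0.02 m).
Of lump0, lump1, lump2, lump3, lump4 only 3 to 5 are there at a start; the rules pass over those that are not, and their reading is None.
At some moment in a run one of lump0, lump1, lump2, lump3, lump4 may be knocked a few centimetres aside while the robot is not near it.
It also fails if it takes over 210 s, if anything falls off the work surface, if the arm or the gripper's body presses on something with over 40 N, if the wrist force passes 120 N, or if a joint passes its speed limit or range.

## Robot

A 6-joint arm with a two-finger parallel gripper is mounted at the origin on the work surface. World frame = base frame: x ahead of the robot, y to its left, z up, the work surface at z = 0. Lengths are in m, angles in rad, forces in N, time in s.
With the tool pointing down it reaches from about 0.4 to 0.825 m from the base axis. Payload 7 kg.
Tool frame: the origin (TCP) lies between the finger pads; the fingertips stand 19 mm ahead of it and the grasp point (between the pads) is the TCP (bot.tip_extent is the distance from the TCP to the fingertips, in m); z points along the fingers, y is the line along which they close (so a half turn about z gives the same grasp; the last joint's range is limited). The gripper opens to 85 mm and grips with 20 to 120 N. Pads are 22 mm wide; open, the fingers measure 114 mm over their backs; the gripper's body (76 mm by 85 mm) begins 54 mm behind the grasp point. The pads swing forward as they close: fully open they stand 13 mm farther back than shut.
Start: joints at [-0.814, 0.359, 0.012, 0, -1.224, -0.288], TCP at [0.305, -0.602, 0.25] pointing down, gripper open.
Joint ranges: [-3.07, 3.07], [-1.43, 2.12], [-1.02, 1.25], [-3.03, 1.67], [-3.05, -0], [-3.03, 3.03]. Speed limits (rad/s): [2.39, 2.39, 3.01, 3.14, 3.14, 3.14].

## Interface

Orientations are given as [roll, pitch, yaw] about the fixed x, y, z axes, in that order (R = Rz(yaw) Ry(pitch) Rx(roll)).
In Python, from plant import status, viewer, bot gives the robot as it stands.
- The arm moves only by the shell command python3 -m jog 'ROWS' [FORCE]. ROWS is text: rows parted by semicolons, each of 7 numbers parted by spaces: the shift along the tool's x, y, z in cm, then the turn, a rotation vector about the tool's x, y, z in degrees, then the closure, from -1 (fully open) to 1 (shut). In form: x y z ax ay az grip; .... A call has 1 to 5 rows; each row is the pose to reach, as a shift and turn from the pose commanded when the call began, along the tool's axes at that moment; what a row does not reach only later rows make up. A row lasts 1/12 s, in which the tool goes at most 41.7 mm and 7.16 degrees, less where a joint would pass 70% of its speed; a pose out of reach is approached as far as the arm can. A call with a gripper value outside its range is refused whole. The fingers move at their own pace and stop on an object; FORCE is the grip in N (left out, the last holds). Time passes only in rows, so rows that repeat a pose let the fingers close. It gives the time, the measured TCP pose, the force, the opening and the grip force at its end, in the units of the state.
- status.read_state(): the state, without advancing time (a new reading comes with each control period).
- viewer.grab_frame(name): name is "side" or "top"; returns (picture, depth): 400x640x3 uint8, blue, green, red; 400x640 float32, m along the optical axis (not along the pixel's ray), 0 where there is no reading.
- viewer.calibration(name): a dict with "fovy" (degrees; the focal length in pixels is half the picture's height over the tangent of half this angle, whatever the lens; pixels are square), "cx", "cy" (the principal point, pixels), "k1" (the pictures are not rectified: a ray, as slopes to the right and down, at radius r is drawn at 1 + k1 r^2 times it, then the intrinsics apply), "R" (3x3) and "t" (3): a world point X has camera coordinates R X + t. Camera axes: x right, y down, z forward; pixel columns grow to the right and rows downward; lengths in m; the calibration is good to about 2 mm. A picture is of the moment at which its call begins. calibration takes no time and is no camera call.
- bot.job_done(): hands the job in; it is judged then, once.
The state is a dict: "time_s": time; "q": joint angles; "dq": joint speeds; "effort": joint torques, N m; "eef_pos": TCP position; "tool_rot": TCP orientation; "force": force on the tool from outside, world axes, zero at the start; "moment": the same for the moment, N m; "grip_width": finger opening in m; "gripper_force": force on a finger pad.
Only numpy, scipy, OpenCV 4.12 (cv2) and the standard library are available. Lean on these libraries where they do the work, as an engineer would, in place of code of your own. Each camera call takes 0.05 s, during which the arm holds its last target. There are 200 camera calls.

## Working session

There is one attempt and no reset: what is moved stays moved. The work goes in short steps, Python scripts to look and compute and a shell command to move; the robot and the scene stay as the last step left them, time stands still between calls to the robot, and variables do not carry over. Pictures are saved under pics/ and viewed, at most 14 in all, crops included, and the job is handed in when it is done.

```bash
ls; mkdir -p pics; python3 - <<'E'
from plant import status, viewer, bot
import cv2
for n in("top","side"):
    p,d=viewer.grab_frame(n); cv2.imwrite(f"pics/{n}0.png",p)
    import numpy as np; np.save(f"{n}0.npy",d)
    print(n,viewer.calibration(n))
print(status.read_state())
E
```

```text
pics
top {'fovy': 42.75536645246678, 'cx': 323.78626362337945, 'cy': 207.15480780770267, 'k1': -0.07793034428443105, 'R': array([[ 0.02265604, -0.99967866,  0.01137036],
       [-0.99065019, -0.02397899, -0.13430266],
       [ 0.13453215, -0.00822128, -0.99087512]]), 't': array([-0.02269601,  0.58120211,  1.38132114])}
side {'fovy': 48.99805316698753, 'cx': 319.2123185864259, 'cy': 206.90310657376034, 'k1': 0.013677165015923243, 'R': array([[-0.91007052, -0.41428947, -0.01165671],
       [-0.30976442,  0.69860759, -0.64497553],
       [ 0.27535003, -0.58336239, -0.76411431]]), 't': array([0.53948308, 0.24329871, 0.88570712])}
{'time_s': 0.1, 'q': array([-8.13879975e-01,  3.59313483e-01,  1.11527165e-02, -2.74171754e-04,
       -1.22406696e+00, -2.88130647e-01]), 'dq': array([-0.00051014, -0.00212605,  0.00141357,  0.00193736, -0.00103782,
       -0.00291694]), 'effort': array([-1.01688322e-03, -5.84765840e+01,  2.94110513e+01,  6.95456296e+00,
       -3.17116384e-03, -1.45861554e-05]), 'eef_pos': array([ 0.30478359, -0.6018398 ,  0.24946565]), 'tool_rot': array([ 3.14014701e+00, -1.59653256e-04, -2.67290019e+00]), 'force': array([-0.48032071,  0.69331063, -0.41692443]), 'moment': array([-0.02139864, -0.01471636,  0.0397132 ]), 'gripper_force': 0.0, 'grip_width': 0.08528595451278657}
```

View pics/top0.png

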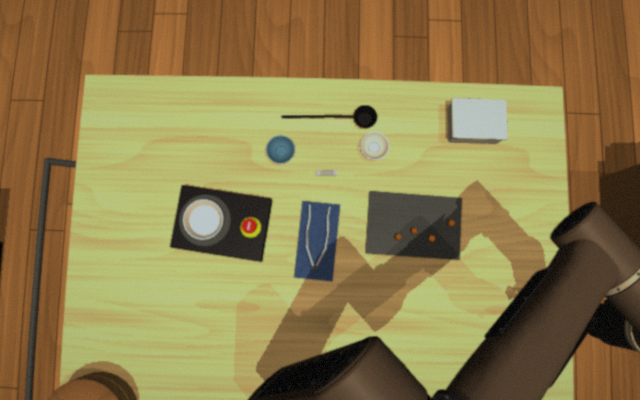

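View pics/side0.png

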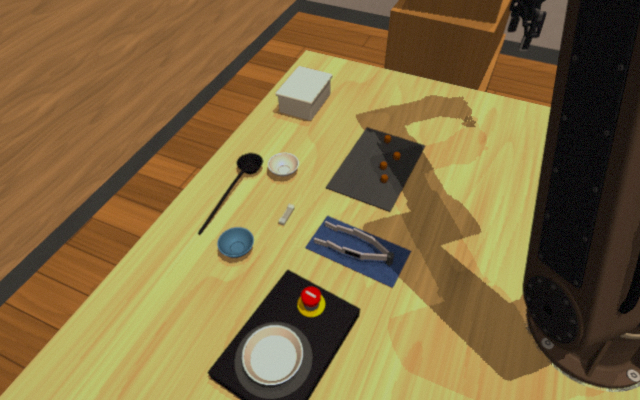

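The top view shows the hob on the left with the dish at (204,220) and stop at (250,227). The tongs have their heel at (316,265) and jaws at (308/330,207), and four lumps lie at about (399,237), (414,231), (432,239) and (451,223). The side view agrees.

```bash
cat > h.py <<'E'
import numpy as np, cv2
from plant import status, viewer, bot
def K(c):
    f=200/np.tan(np.radians(c["fovy"]/2)); return np.array([[f,0,c["cx"]],[0,f,c["cy"]],[0,0,1]])
def ray(n,uv):
    c=viewer.calibration(n); p=cv2.undistortPoints(np.float64(uv).reshape(-1,1,2),K(c),np.array([c["k1"],0,0,0.]))[:,0]
    R=c["R"]; return -R.T@c["t"], np.c_[p,np.ones(len(p))]@R
def at(n,uv,z):
    o,d=ray(n,uv); return o+d*((z-o[2])/d[:,2])[:,None]
def proj(n,X):
    c=viewer.calibration(n); return cv2.projectPoints(np.float64(X).reshape(-1,1,3),cv2.Rodrigues(c["R"])[0],c["t"],K(c),np.array([c["k1"],0,0,0.]))[0][:,0]
def blobs(m,amin=6):
    n,l,s,c=cv2.connectedComponentsWithStats(m.astype(np.uint8)); return [(c[i].round(2),s[i,4]) for i in range(1,n) if s[i,4]>=amin]
def hsv(p): return [x.astype(int) for x in cv2.split(cv2.cvtColor(p,cv2.COLOR_BGR2HSV))]
def lumps(n,p,z=.014):
    h,s,v=hsv(p); m=(h>4)&(h<20)&(s>150)&(v>60); 
    return [(c,a,at(n,[c],z)[0].round(4)) for c,a in blobs(m) if a<150]
E
python3 - <<'E'
from h import *
for n in("top","side"):
    p=cv2.imread(f"pics/{n}0.png"); h,s,v=hsv(p)
    for c,a,X in lumps(n,p):
        if abs(X[0]-.55)<.2 and -.5<X[1]<0: print(n,"lump",c,a,X)
    for c,a in blobs(((h<4)|(h>172))&(s>170)&(v>100),20): print(n,"red",c,a,at(n,[c],.070)[0])
    for c,a in blobs((s<75)&(v>150),100): print(n,"white",c,a,at(n,[c],.057)[0])
    for c,a in blobs((h>100)&(h<125)&(s>90),200): print(n,"blue",c,a,at(n,[c],.003)[0])
t=cv2.imread("pics/top0.png")[180:290,160:350]; s=cv2.imread("pics/side0.png")[190:390,200:420]
cv2.imwrite("pics/c1.png",cv2.resize(t,None,fx=4.2,fy=4.2,interpolation=2)); cv2.imwrite("pics/c2.png",cv2.resize(s[20:110,90:220],None,fx=6,fy=6,interpolation=2))
E
```

```text
top lump [450.9  222.72] 39 [ 0.5491 -0.3713  0.014 ]
top lump [413.75 230.33] 36 [ 0.5251 -0.265   0.014 ]
top lump [398.   236.26] 34 [ 0.5073 -0.2203  0.014 ]
top lump [431.5  238.05] 42 [ 0.5043 -0.3155  0.014 ]
top red [249.13 225.49] 68 [0.52244458 0.19209845 0.07      ]
top white [479.45 118.08] 2215 [ 0.84611734 -0.4468072   0.057     ]
top white [374.45 145.18] 688 [ 0.75769761 -0.14680086  0.057     ]
top white [326.14 172.34] 131 [ 0.67671323 -0.01324609  0.057     ]
top white [202.39 218.12] 1168 [0.54078029 0.32323567 0.057     ]
top blue [316.61 248.95] 1286 [0.46701935 0.0081737  0.003     ]
top blue [317.36 228.99] 778 [0.52359341 0.0074275  0.003     ]
side lump [387.12 114.38] 8 [ 0.5845 -0.4714  0.014 ]
side lump [394.17 113.33] 6 [ 0.5669 -0.4845  0.014 ]
side lump [364.44 120.78] 9 [ 0.6358 -0.4163  0.014 ]
side lump [370.43 124.29] 7 [ 0.6142 -0.4083  0.014 ]
side lump [387.48 137.78] 40 [ 0.5495 -0.3718  0.014 ]
side lump [396.59 154.83] 46 [ 0.5042 -0.3151  0.014 ]
side lump [383.39 164.52] 46 [ 0.5247 -0.2649  0.014 ]
side lump [384.22 177.76] 49 [ 0.5066 -0.
[... 1076 characters left out ...]
084   0.014 ]
side lump [421.14 236.43] 7 [ 0.3666 -0.0747  0.014 ]
side lump [399.29 238.14] 7 [ 0.4113 -0.0494  0.014 ]
side lump [420.25 245.08] 12 [ 0.3617 -0.0501  0.014 ]
side lump [412.17 255.33] 6 [ 0.3704 -0.0155  0.014 ]
side red [310.46 295.72] 262 [0.52119624 0.1967268  0.07      ]
side white [303.79  84.  ] 1243 [ 0.85128263 -0.45569125  0.057     ]
side white [282.53 163.02] 535 [ 0.75096715 -0.12302114  0.057     ]
side white [286.21 213.14] 107 [0.66648321 0.0205012  0.057     ]
side white [271.34 354.37] 2572 [0.53878842 0.32720451 0.057     ]
side blue [344.69 239.67] 702 [ 0.52775433 -0.00146629  0.003     ]
side blue [368.24 261.61] 1529 [0.45617539 0.03328278 0.003     ]
```

View pics/c1.png

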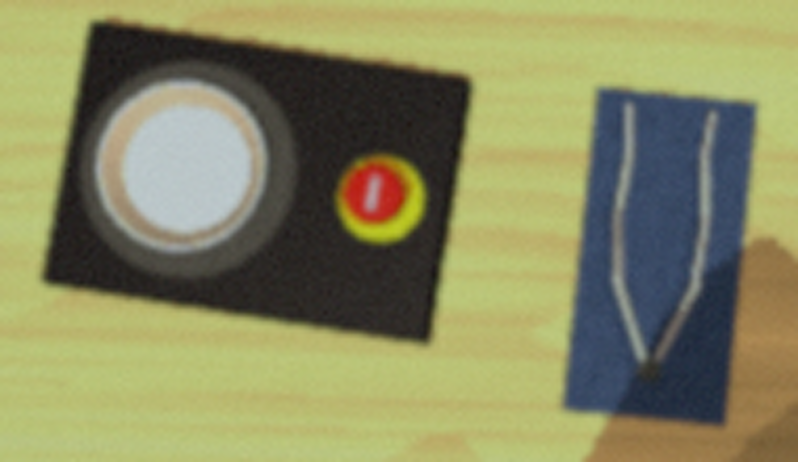

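View pics/c2.png

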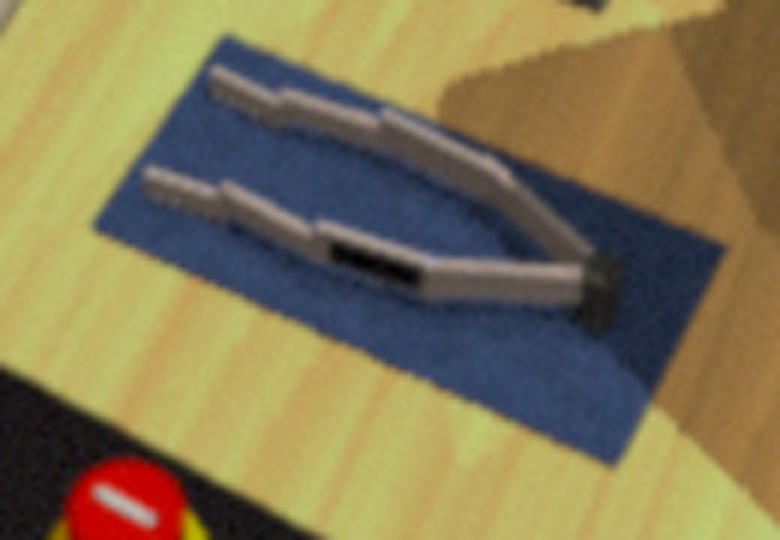

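Crop c1 shows the dish rim centre at crop (182,166), the red head's mark at (373,193), the heel at (650,370) and the jaw tips at (630,105) and (714,113). Crop c2 shows the same tongs, with the heel top at (603,262) and the jaws at (215,70) and (148,170).

```bash
python3 - <<'E'
from h import *
o=np.array([160,180]); T=lambda a:np.array([a])/4.2+o-.4
S=lambda a:np.array([a])/6+[290,210]-.4
print("camtop",ray("top",[[320,200]])[0],"camside",ray("side",[[320,200]])[0])
for nm,a,z in[("dish",(182,166),.057),("stop",(373,193),.075),("heel",(650,370),.034),("jL",(630,105),.019),("jR",(714,113),.019),("hobTL",(92,22),.035),("TR",(470,77),.035),("BR",(430,341),.035),("BL",(45,280),.035),("mTL",(600,88),.003),("mTR",(756,102),.003),("mBR",(725,422),.003),("mBL",(566,408),.003)]: print(nm,at("top",T(a),z)[0])
for nm,a,z in[("stop",(127,506),.075),("heel",(603,262),.034),("jR",(215,68),.019),("jL",(148,170),.019),("m",(228,36),.003),("m",(722,245),.003),("m",(612,465),.003),("m",(97,228),.003)]: print("side",nm,at("side",S(a),z)[0])
E
```

```text
camtop [0.39045009 0.00260415 1.44703181] camside [0.32245345 0.57022005 0.8399918 ]
dish [0.53805074 0.3215882  0.057     ]
stop [0.5217485 0.1933495 0.075    ]
heel [0.41374012 0.01298026 0.034     ]
jL [0.59064019 0.030944   0.019     ]
jR [ 0.58658291 -0.02560267  0.019     ]
hobTL [0.63583959 0.39267667 0.035     ]
TR [0.60463018 0.13757335 0.035     ]
BR [0.42914827 0.15754356 0.035     ]
BL [0.46249154 0.41371992 0.035     ]
mTL [0.60406011 0.05196475 0.003     ]
mTR [ 0.59702041 -0.05431801  0.003     ]
mBR [ 0.38085333 -0.03768384  0.003     ]
mBL [0.38768672 0.06863537 0.003     ]
side stop [0.52101946 0.19538088 0.075     ]
side heel [0.41495147 0.0131645  0.034     ]
side jR [ 0.58661471 -0.022751    0.019     ]
side jL [0.58987498 0.03345631 0.019     ]
side m [ 0.5936742  -0.05170568  0.003     ]
side m [ 0.37956195 -0.03420273  0.003     ]
side m [0.38762204 0.073888   0.003     ]
side m [0.60143857 0.05606852 0.003     ]
```

```bash
cat >> h.py <<'E'
from scipy.spatial.transform import Rotation as Ro
def go(x,y,z,yaw):
    s=status.read_state(); R=Ro.from_euler("xyz",s["tool_rot"]); d=(R.inv().apply(np.array([x,y,z])-s["eef_pos"]))*100
    w=np.degrees((R.inv()*Ro.from_euler("xyz",[np.pi,0,yaw])).as_rotvec())
    print("shift cm",d.round(2),"rot",w.round(2),"rows",np.ceil(max(np.linalg.norm(d)/4.17,np.linalg.norm(w)/7.16)))
def st():
    s=status.read_state(); print({k:np.round(s[k],4).tolist() for k in("time_s","eef_pos","tool_rot","force","grip_width","gripper_force")}, "q6",round(s["q"][5],2))
E
python3 -m jog '0 0 0 0 0 6.2 1; 0 0 0 0 0 12.2 1; 0 0 0 0 0 18.2 1; 0 0 0 0 0 24.2 1; 0 0 0 0 0 30.2 1' 40
python3 -c "
from h import *
go(.521,.1945,.25,-3.2)"
```

```text
time_s: 0.52
eef_pos: [0.3048, -0.6019, 0.2497]
tool_rot: [3.141, -0.001, 3.078]
force: [0.3, -0.1, 1.2]
grip_width: 0.0257
gripper_force: 0.0
shift cm [-1.652e+01  8.085e+01  3.000e-02] rot [ 0.05 -0.04 -0.29] rows 20.0
```

```bash

python3 -m jog '-.7 3.3 0 0 0 0 1; -1.4 6.6 0 0 0 0 1; -2.1 9.9 0 0 0 0 1; -2.7 13 0 0 0 0 1; -3.3 16.2 0 0 0 0 1' >/dev/null
python3 -m jog '-.7 3.3 0 0 0 0 1; -1.4 6.6 0 0 0 0 1; -2.1 9.9 0 0 0 0 1; -2.7 13 0 0 0 0 1; -3.3 16.2 0 0 0 0 1' >/dev/null
python3 -m jog '-.7 3.3 0 0 0 0 1; -1.4 6.6 0 0 0 0 1; -2.1 9.9 0 0 0 0 1; -2.7 13 0 0 0 0 1; -3.3 16.2 0 0 0 0 1' >/dev/null
python3 -m jog '-.7 3.3 0 0 0 0 1; -1.4 6.6 0 0 0 0 1; -2.1 9.9 0 0 0 0 1; -2.7 13 0 0 0 0 1; -3.3 16.2 0 0 0 0 1' >/dev/null
python3 -m jog '-.7 3.3 2 0 0 0 1; -1.4 6.6 4 0 0 0 1; -2.1 9.9 6 0 0 0 1; -2.7 13 8 0 0 0 1; -3.3 16.2 10 0 0 0 1'
python3 -m jog '0 0 0 0 0 0 1; 0 0 0 0 0 0 1;0 0 0 0 0 0 1' 
python3 -c "
from h import *
go(.521,.1945,.088,-3.2);st()"
```

```text
time_s: 2.6
eef_pos: [0.5167, 0.1983, 0.1492]
tool_rot: [-3.141, -0.0, 3.083]
force: [0.6, -0.6, -0.2]
grip_width: -0.0
gripper_force: 0.0
time_s: 2.85
eef_pos: [0.5165, 0.1967, 0.15]
tool_rot: [-3.141, -0.001, 3.084]
force: [-0.3, -0.9, 0.6]
grip_width: 0.0
gripper_force: 0.0
shift cm [-0.46 -0.18  6.2 ] rot [-0.06 -0.05  0.04] rows 2.0
{'time_s': 2.85, 'eef_pos': [0.5165, 0.1967, 0.15], 'tool_rot': [-3.1406, -0.0009, 3.0839], 'force': [-0.2716, -0.9185, 0.6004], 'grip_width': 0.0, 'gripper_force': 0.0} q6 -2.35
```

```bash

python3 -m jog '-.46 -.18 2.5 0 0 0 1; -.46 -.18 5 0 0 0 1; -.46 -.18 5.6 0 0 0 1; -.46 -.18 5.8 0 0 0 1; -.46 -.18 5.8 0 0 0 1'
python3 -m jog '0 0 .2 0 0 0 1; 0 0 .4 0 0 0 1; 0 0 .5 0 0 0 1'
python3 -m jog '0 0 .15 0 0 0 1; 0 0 .15 0 0 0 1'
```

```text
time_s: 3.27
eef_pos: [0.5216, 0.1942, 0.0932]
tool_rot: [3.142, 0.0, 3.083]
force: [-0.9, 0.6, 0.9]
grip_width: 0.0003
gripper_force: 0.0
time_s: 3.52
eef_pos: [0.5221, 0.1951, 0.0886]
tool_rot: [3.14, 0.002, 3.084]
force: [0.2, -1.4, 5.1]
grip_width: 0.0002
gripper_force: 2.2
time_s: 3.68
eef_pos: [0.5223, 0.1951, 0.0876]
tool_rot: [3.141, 0.002, 3.084]
force: [-1.7, -1.6, 13.1]
grip_width: 0.0004
gripper_force: 6.6
```

```bash

python3 -m jog '0 0 .1 0 0 0 1; 0 0 .1 0 0 0 1; 0 0 .1 0 0 0 1'
python3 -m jog '0 0 -4 0 0 0 1; 0 0 -8 0 0 0 0; 0 -4 -10 0 0 0 -1; 1.3 -8 -10 0 0 0 -1; 2.6 -12 -10 0 0 0 -1' >/dev/null
python3 -m jog '0 -3 0 0 0 0 -1; 0 -6 0 0 0 0 -1; 0 -6 0 0 0 0 -1;  0 -6 0 0 0 0 -1; 0 -6 0 0 0 0 -1'
python3 -c "
from h import *
go(.4942,.0085,.025,-.062-np.pi);st()
p,d=viewer.grab_frame('side');cv2.imwrite('pics/s1.png',cv2.resize(p[150:350,230:430],None,fx=3,fy=3))"
```

```text
time_s: 3.93
eef_pos: [0.5225, 0.1952, 0.0874]
tool_rot: [3.14, 0.003, 3.085]
force: [-4.6, -2.8, 20.3]
grip_width: -0.0004
gripper_force: 10.2
time_s: 4.77
eef_pos: [0.4863, 0.0198, 0.185]
tool_rot: [3.141, 0.0, 3.083]
force: [-0.1, 0.9, -0.3]
grip_width: 0.0852
gripper_force: 0.0
shift cm [-0.85 -1.09 16.  ] rot [0.02 0.03 0.17] rows 4.0
{'time_s': 4.7667, 'eef_pos': [0.4863, 0.0198, 0.185], 'tool_rot': [3.1412, 0.0005, 3.0825], 'force': [-0.1158, 0.8942, -0.3081], 'grip_width': 0.0852, 'gripper_force': 0.0} q6 -2.08
```

View pics/s1.png

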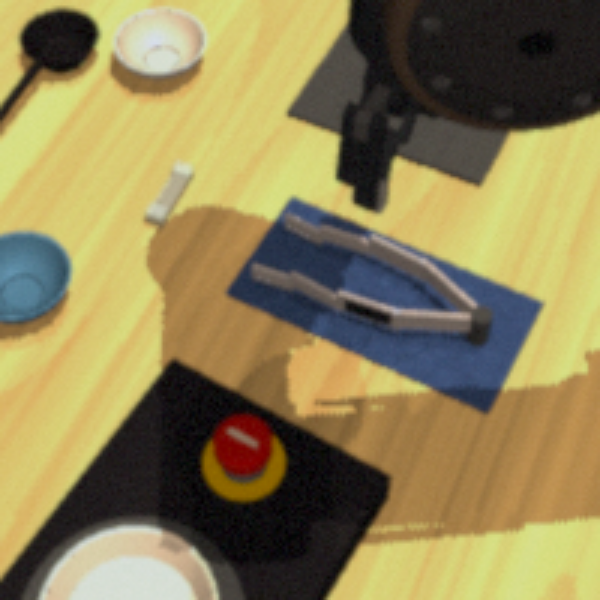

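The stop head is visibly down on its collar, and the tongs and lumps are undisturbed.

```bash

python3 -m jog '-.85 -1.1 4 0 0 0 -1; -.85 -1.1 8 0 0 0 -1; -.85 -1.1 12 0 0 0 -1; -.85 -1.1 15 0 0 0 -1; -.85 -1.1 16 0 0 0 -1' 25
python3 -m jog '0 0 0 0 0 0 -.33; 0 0 0 0 0 0 -.3; 0 0 0 0 0 0 -.3;0 0 0 0 0 0 -.3;0 0 0 0 0 0 -.3' 
python3 -c "
from h import *
go(.4942,.0085,.025,-.062-np.pi);st()"
```

```text
time_s: 5.23
eef_pos: [0.4915, 0.0084, 0.0203]
tool_rot: [-3.139, -0.006, 3.084]
force: [-0.4, 0.6, 0.2]
grip_width: 0.085
gripper_force: 0.0
time_s: 5.65
eef_pos: [0.4948, 0.0089, 0.026]
tool_rot: [3.14, 0.002, 3.084]
force: [0.4, 0.3, -0.4]
grip_width: 0.0559
gripper_force: 3.1
shift cm [ 0.06 -0.04  0.1 ] rot [0.07 0.13 0.23] rows 1.0
{'time_s': 5.65, 'eef_pos': [0.4948, 0.0089, 0.026], 'tool_rot': [3.1404, 0.0023, 3.0836], 'force': [0.3741, 0.3025, -0.4309], 'grip_width': 0.0559, 'gripper_force': 3.1463} q6 -2.04
```

```bash

python3 -m jog '0 0 -2 0 0 0 -.27; 0 0 -5 0 0 0 -.27; 0 0 -8 0 0 0 -.27;0 0 -9 0 0 0 -.27;0 0 -9 0 0 0 -.27' 
python3 -c "
from h import *
st()
p,d=viewer.grab_frame('side');cv2.imwrite('pics/s2.png',cv2.resize(p[150:300,250:450],None,fx=4,fy=4))
p,d=viewer.grab_frame('top');cv2.imwrite('pics/t2f.png',p)
for c,a,X in lumps('top',p):
  if abs(X[0]-.55)<.2 and -.5<X[1]<0: print(X,a)"
```

```text
time_s: 6.07
eef_pos: [0.496, 0.009, 0.1188]
tool_rot: [3.139, 0.007, 3.084]
force: [-1.0, -0.5, -1.2]
grip_width: 0.0543
gripper_force: 3.1
{'time_s': 6.0667, 'eef_pos': [0.496, 0.009, 0.1188], 'tool_rot': [3.1386, 0.0069, 3.0836], 'force': [-0.9673, -0.4837, -1.2266], 'grip_width': 0.0543, 'gripper_force': 3.0819} q6 -2.04
[ 0.5497 -0.3705  0.014 ] 33
[ 0.525  -0.2646  0.014 ] 32
[ 0.507  -0.2196  0.014 ] 31
[ 0.5041 -0.3142  0.014 ] 35
```

View pics/s2.png

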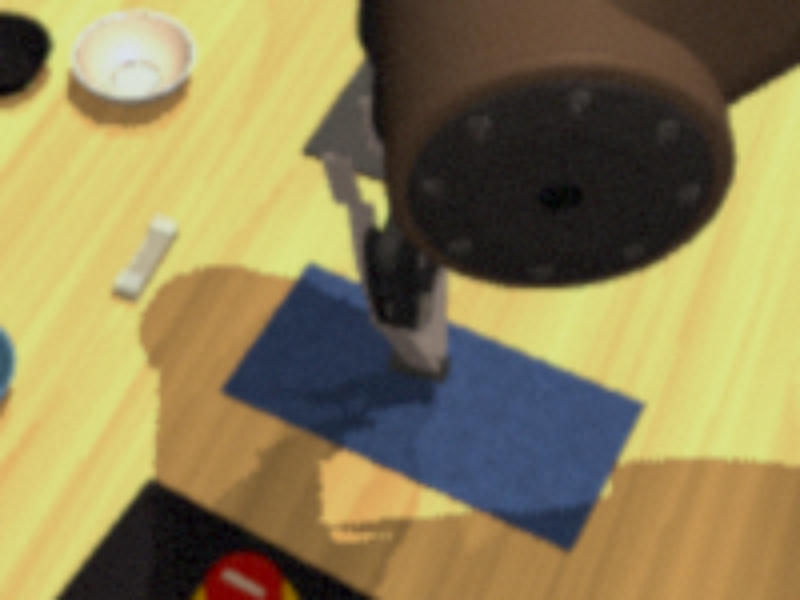

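```bash

python3 -c "
from h import *
e=np.array([np.cos(-.062),np.sin(-.062)]);n=np.array([-e[1],e[0]]);g=np.array([.496,.0088])
P=lambda x,y,z:[*(g+(x-.08)*e+y*n),.096+z]
print(proj('side',[P(0,0,0),P(0,.008,0),P(0,0,.031),P(.178,.023,.016),P(.178,.023,0),P(.144,.023,.016)])-[250,150])
print((proj('side',[P(0,0,0),P(0,.008,0),P(0,0,.031),P(.178,.023,.016),P(.178,.023,0),P(.144,.023,.016)])-[250,150])*4)
"
```

```text
[[142.76572053  86.56713482]
 [141.32419248  89.31851226]
 [144.53367944  77.54533217]
 [ 62.65925667  59.04011647]
 [ 62.82773611  63.72452828]
 [ 76.61992347  64.66838044]]
[[571.06288211 346.2685393 ]
 [565.29676991 357.27404905]
 [578.13471776 310.18132869]
 [250.6370267  236.1604659 ]
 [251.31094443 254.89811314]
 [306.47969387 258.67352174]]
```

```bash

python3 -c "
from h import *
e=np.array([np.cos(-.062),np.sin(-.062)]);g=np.array([.496,.0088])
for th in(20,30,40,50,60,70):
  c,s=np.cos(np.radians(th)),np.sin(np.radians(th))
  def P(x,z):
    a,b=x-.08,z-.022; return [*(g+(a*c-b*s)*e),.118+a*s+b*c]
  print(th,((proj('side',[P(0,0),P(0,.031),P(.178,.016)])-[250,150])*4).round().tolist(), P(-.008,0)[2])
"
```

```text
20 [[544.0, 366.0], [569.0, 342.0], [276.0, 169.0]] 0.06722898973005116
30 [[526.0, 372.0], [558.0, 353.0], [286.0, 152.0]] 0.05494744111674236
40 [[505.0, 374.0], [544.0, 362.0], [301.0, 139.0]] 0.044581712598967024
50 [[483.0, 373.0], [526.0, 368.0], [321.0, 129.0]] 0.03644676159242606
60 [[460.0, 369.0], [507.0, 371.0], [345.0, 124.0]] 0.030789764466969398
70 [[437.0, 362.0], [486.0, 370.0], [373.0, 122.0]] 0.027782606217675344
```

The tongs have swung in the grip with the heel down by about 55°, so the heel is heavier than I assumed. I'll level them by pressing the heel on the mat, then regrip nearer the heel.

```bash

python3 -m jog '2 0 0 0 0 0 -.27; 4 0 0 0 0 0 -.27; 4 0 1 0 0 0 -.27; 4 0 2 0 0 0 -.27; 4 0 2 0 0 0 -.27' 
python3 -m jog '-.2 0 .6 0 0 0 -.27; -.5 0 1.2 0 0 0 -.27; -.9 0 1.8 0 0 0 -.27; -1.3 0 2.4 0 0 0 -.27; -1.8 0 3 0 0 0 -.27' 
python3 -m jog '-.4 0 .6 0 0 0 -.27; -.9 0 1.2 0 0 0 -.27; -1.3 0 1.8 0 0 0 -.27; -1.7 0 2.4 0 0 0 -.27; -2 0 3 0 0 0 -.27' 
python3 -c "
from h import *
st()
p,d=viewer.grab_frame('side');cv2.imwrite('pics/s3.png',cv2.resize(p[150:300,250:450],None,fx=4,fy=4))"
```

```text
time_s: 6.58
eef_pos: [0.4532, 0.0104, 0.0934]
tool_rot: [-3.141, -0.002, 3.083]
force: [-0.5, 0.4, -0.0]
grip_width: 0.0545
gripper_force: 3.4
time_s: 7.0
eef_pos: [0.4748, 0.0104, 0.0657]
tool_rot: [3.14, 0.004, 3.084]
force: [2.5, 0.3, 1.9]
grip_width: 0.0543
gripper_force: 4.9
time_s: 7.42
eef_pos: [0.492, 0.0082, 0.0339]
tool_rot: [-3.141, -0.001, 3.083]
force: [-0.0, -0.7, -0.0]
grip_width: 0.0545
gripper_force: 4.3
{'time_s': 7.4167, 'eef_pos': [0.492, 0.0082, 0.0339], 'tool_rot': [-3.1412, -0.001, 3.083], 'force': [-0.0259, -0.6609, -0.0077], 'grip_width': 0.0545, 'gripper_force': 4.2989} q6 -2.05
```

View pics/s3.png

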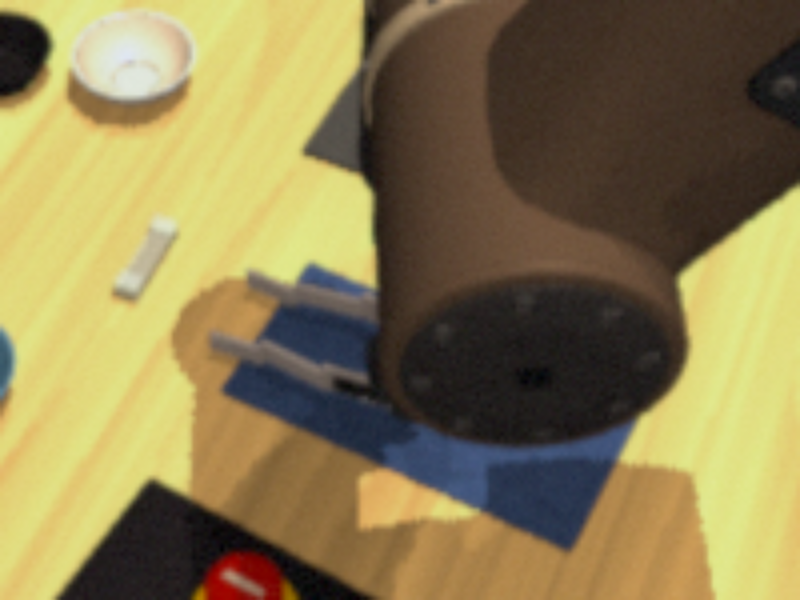

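The tongs are nearly level again, with jaw tips at about crop (215,340) and (250,278). I'll set them down, open and look.

```bash

python3 -m jog '0 0 .3 0 0 0 -.27; 0 0 .7 0 0 0 -.27; 0 0 .9 0 0 0 -.27; 0 0 .9 0 0 0 -.5; 0 0 .9 0 0 0 -1' 
python3 -m jog '0 0 0 0 0 0 -1; 0 0 0 0 0 0 -1; 0 0 -4 0 0 0 -1; 0 0 -8 0 0 0 -1; 0 0 -12 0 0 0 -1' >/dev/null
python3 -m jog '0 4 -4 0 0 0 -1; 0 8 -4 0 0 0 -1; 0 12 -4 0 0 0 -1; 0 16 -4 0 0 0 -1; 0 16 -4 0 0 0 -1'
python3 -c "
from h import *
st()
p,d=viewer.grab_frame('top');cv2.imwrite('pics/t4.png',cv2.resize(p[190:300,280:370],None,fx=6,fy=5.4))
p,d=viewer.grab_frame('side');cv2.imwrite('pics/s4.png',cv2.resize(p[200:300,280:430],None,fx=5,fy=5))"
```

```text
time_s: 7.88
eef_pos: [0.492, 0.0086, 0.0258]
tool_rot: [3.141, 0.0, 3.083]
force: [-0.4, 0.3, -0.0]
grip_width: 0.0742
gripper_force: 0.0
time_s: 8.72
eef_pos: [0.5023, 0.1733, 0.1868]
tool_rot: [3.139, 0.003, 3.086]
force: [0.8, -0.2, 0.1]
grip_width: 0.0852
gripper_force: 0.0
{'time_s': 8.7167, 'eef_pos': [0.5023, 0.1733, 0.1868], 'tool_rot': [3.1393, 0.0027, 3.0863], 'force': [0.7662, -0.1553, 0.1284], 'grip_width': 0.0852, 'gripper_force': 0.0} q6 -2.33
```

View pics/s4.png

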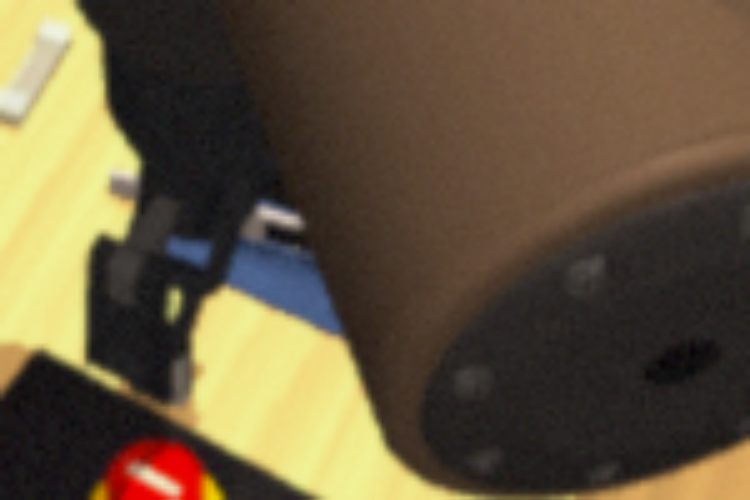

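The arm hides the tongs here, so I'll move to the other side.

```bash

python3 -m jog '0 -4 -2 0 0 0 -1; 0 -8 -4 0 0 0 -1; 0 -12 -4 0 0 0 -1; 0 -16 -4 0 0 0 -1; 0 -20 -4 0 0 0 -1' >/dev/null
python3 -m jog '0 -4 0 0 0 0 -1; 0 -8 0 0 0 0 -1; 0 -12 0 0 0 0 -1; 0 -15 0 0 0 0 -1; 0 -15 0 0 0 0 -1'
python3 -c "
from h import *
p,d=viewer.grab_frame('side');a=cv2.resize(p[200:300,290:420],None,fx=4,fy=4)
p,d=viewer.grab_frame('top');b=cv2.resize(p[195:295,285:350],None,fx=4,fy=4); cv2.imwrite('pics/st5.png',np.hstack([a,b]))
"
```

```text
time_s: 9.65
eef_pos: [0.4792, -0.1856, 0.2255]
tool_rot: [-3.141, -0.001, 3.078]
force: [0.3, 0.7, -0.2]
grip_width: 0.0852
gripper_force: 0.0
```

View pics/st5.png

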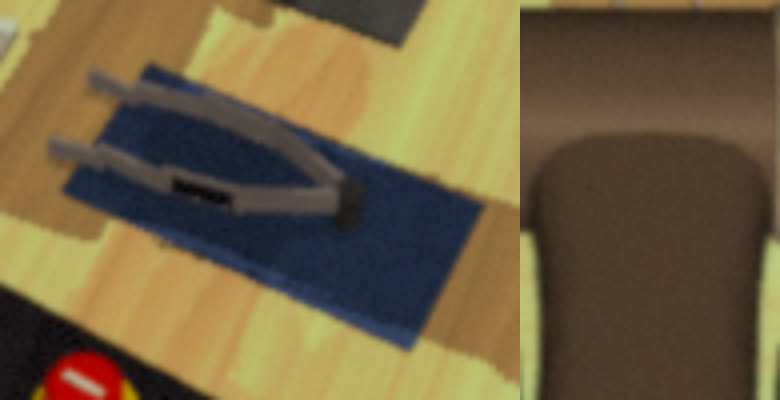

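The tongs stand upright on the mat, shifted forward. In the side half of the picture, the heel top is at (350,186) and the jaw tips at (93,73) and (51,141).

```bash

python3 -c "
from h import *
S=lambda a:np.array([a])/4+[290,200]-.4
h=at('side',S((350,186)),.034)[0];r=at('side',S((93,72)),.019)[0];l=at('side',S((51,140)),.019)[0]
m=(r+l)/2;yaw=np.arctan2(m[1]-h[1],m[0]-h[0]);print(h,r,l,yaw,np.hypot(*(m-h)[:2]), np.arctan2((r-l)[0],-(r-l)[1]))
yaw=-.066
G=h[:2]+.064*np.array([np.cos(yaw),np.sin(yaw)]);print(G)
go(*G,.18,yaw-np.pi);go(*G,.0255,yaw-np.pi)
"
```

```text
[0.44747737 0.00666081 0.034     ] [ 0.61834069 -0.01981     0.019     ] [0.61922947 0.03604141 0.019     ] 0.008492690087475174 0.1713138923614749 -0.015911890310509727
[0.51133802 0.00243987]
shift cm [-2.01 18.66  4.55] rot [ 0.01 -0.04  0.21] rows 5.0
shift cm [-2.02 18.66 20.  ] rot [ 0.01 -0.04  0.21] rows 7.0
```

```bash

python3 -m jog '-.7 4 1 0 0 -.5 -1; -1.3 8 2 0 0 -1 -1; -1.7 12 3 0 0 -1.5 -1; -2 16 4 0 0 -2 -1; -2 19 4 0 0 -2.5 -1' >/dev/null
python3 -m jog '0 0 0 0 0 0 -1;0 0 0 0 0 0 -1;0 0 0 0 0 0 -1'
python3 -c "
from h import *
go(.511,.006,.025,-.02-np.pi)"
```

```text
time_s: 10.42
eef_pos: [0.5116, 0.0084, 0.1858]
tool_rot: [3.142, -0.0, 3.129]
force: [-0.1, 0.1, -0.0]
grip_width: 0.0851
gripper_force: 0.0
shift cm [ 0.05 -0.24 16.08] rot [ 0.   -0.01  0.4 ] rows 4.0
```

```bash

python3 -m jog '0 -.24 4 0 0 .4 -1; 0 -.24 8 0 0 .4 -1; 0 -.24 12 0 0 .4 -1; 0 -.24 15 0 0 .4 -1; 0 -.24 16 0 0 .4 -1' 30
python3 -m jog '0 0 0 0 0 0 -.3; 0 0 0 0 0 0 -.3; 0 0 0 0 0 0 -.25;0 0 0 0 0 0 -.2;0 0 0 0 0 0 -.2' 
python3 -m jog '0 0 0 0 0 0 -.12; 0 0 0 0 0 0 -.12; 0 0 0 0 0 0 -.12;0 0 -1 0 0 0 -.12;0 0 -2 0 0 0 -.12' 
python3 -m jog '0 0 -2 0 0 0 -.12; 0 0 -4 0 0 0 -.12; 0 0 -4 0 0 0 -.12; 0 0 -4 0 0 0 -.12; 0 0 -4 0 0 0 -.12' 
python3 -c "
from h import *
p,d=viewer.grab_frame('side');cv2.imwrite('pics/s6.png',cv2.resize(p[150:300,250:450],None,fx=4,fy=4))
st(); print(status.read_state()['moment'])"
```

```text
time_s: 10.83
eef_pos: [0.509, 0.0034, 0.0221]
tool_rot: [-3.14, -0.006, 3.118]
force: [-0.9, -0.5, 0.2]
grip_width: 0.0853
gripper_force: 0.0
time_s: 11.25
eef_pos: [0.514, 0.0058, 0.0283]
tool_rot: [3.14, 0.005, 3.12]
force: [1.2, -1.7, 6.3]
grip_width: 0.0516
gripper_force: 6.9
time_s: 11.67
eef_pos: [0.5117, 0.0054, 0.047]
tool_rot: [3.141, -0.0, 3.12]
force: [0.2, 0.9, -0.9]
grip_width: 0.0481
gripper_force: 7.2
time_s: 12.08
eef_pos: [0.5117, 0.0054, 0.0863]
tool_rot: [3.141, 0.001, 3.12]
force: [-0.5, 0.2, -0.9]
grip_width: 0.0481
gripper_force: 7.2
{'time_s': 12.1333, 'eef_pos': [0.5114, 0.0053, 0.0858], 'tool_rot': [3.1415, -0.0004, 3.1197], 'force': [0.3716, -0.6649, -0.4807], 'grip_width': 0.048, 'gripper_force': 7.1911} q6 -1.99
[-0.05245024  0.05207316  0.0488282 ]
```

View pics/s6.png

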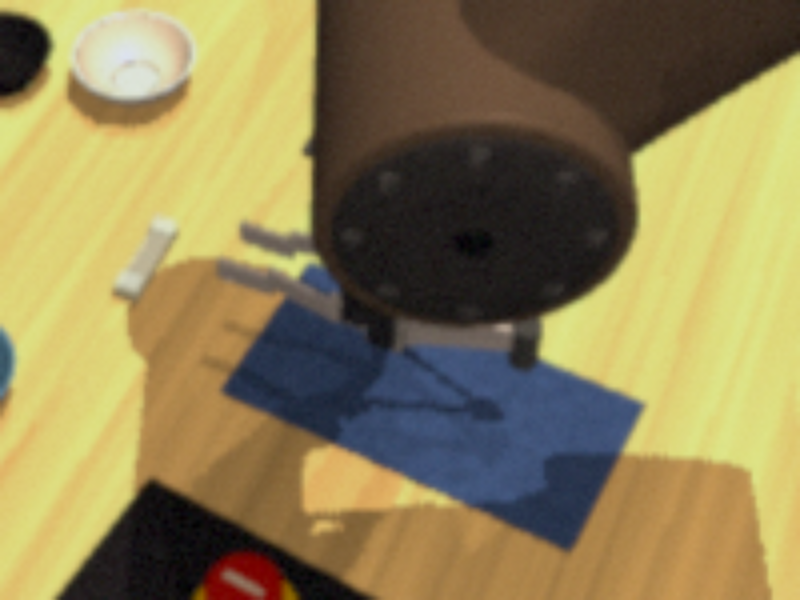

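The tongs look level. Jaw tips are at crop (220,263) and (243,224), and the heel top at about (540,320). I'll verify by projection.

```bash

python3 -c "
from h import *
from scipy.optimize import least_squares
def P(x,y,z,p):
  R=Ro.from_euler('zy',[p[3],p[4]]); return R.apply([x,y,z])+p[:3]
obs=np.array([[220,261],[243,224],[530,366],[540,345]])/4+[250,150]-.4
# tipL top outer, tipR top outer, heel bottom centre,heel right mid edge ~
def f(p):
  X=[P(.178,.016,.016,p),P(.178,-.016,.016,p),P(0,.006,0,p)]
  return np.r_[(proj('side',X)-obs[:3]).ravel(), (p[1]-.006)*300]
p0=[.4475,.006,.0635,-.02,0]
print(f(p0)); r=least_squares(f,p0);print(r.x,r.fun)
print(P(.161,0,0,r.x)-[.5115,.0055,.0855])"
```

```text
[-2.55587882 -3.0274543  -1.94722331 -3.54210538 -4.68280768 -1.01230258
  0.        ]
[ 0.43751961  0.00608309  0.06579766  0.02887804 -0.00336302] [ 0.05404058  0.4544784   0.05461407 -0.43798954 -0.09779392 -0.03537249
  0.02492713]
[ 0.08695158  0.00523181 -0.01916112]
```

```bash

python3 -m jog '0 -3 -3 0 0 0 -.12; 2 -6 -3 0 0 0 -.12; 4 -10 -3 0 0 0 -.12;6 -14 -3 0 0 0 -.12;8 -17.5 -3 0 0 0 -.12' 
python3 -m jog '.5 -2 0 0 0 0 -.12; 1.1 -4 0 0 0 0 -.12; 1.1 -5 0 0 0 0 -.12;1.1 -5 0 0 0 0 -.12;1.1 -5 0 0 0 0 -.12' 
python3 -c "
from h import *
p,d=viewer.grab_frame('side');cv2.imwrite('pics/s7f.png',p)
for c,a,X in lumps('side',p):
  if abs(X[0]-.55)<.07 and -.5<X[1]<-.1: print(c,X,a)
cv2.imwrite('pics/s7.png',cv2.resize(p[100:250,300:450],None,fx=4,fy=4))
p,d=viewer.grab_frame('top');cv2.imwrite('pics/t7.png',p)
for c,a,X in lumps('top',p):
  if abs(X[0]-.55)<.07 and -.5<X[1]<-.1: print(c,X,a)
st();go(.419,-.223,.03,-.02-np.pi)"
```

```text
time_s: 12.55
eef_pos: [0.4291, -0.1649, 0.1153]
tool_rot: [-3.142, -0.001, 3.121]
force: [1.0, -1.2, -0.9]
grip_width: 0.048
gripper_force: 7.2
time_s: 12.97
eef_pos: [0.4184, -0.2137, 0.1153]
tool_rot: [3.141, -0.001, 3.118]
force: [0.0, 0.7, -0.6]
grip_width: 0.0481
gripper_force: 7.2
[387.33 138.21] [ 0.5493 -0.3699  0.014 ] 42
[383.07 164.95] [ 0.5249 -0.263   0.014 ] 42
[393.   164.12] [ 0.5017 -0.2767  0.014 ] 8
[384.27 177.42] [ 0.5068 -0.2205  0.014 ] 52
[450.61 222.52] [ 0.5497 -0.3705  0.014 ] 33
[413.5  230.35] [ 0.525  -0.2643  0.014 ] 34
[399.4 235.6] [ 0.5093 -0.2243  0.014 ] 15
[422.2  237.12] [ 0.5064 -0.289   0.014 ] 25
{'time_s': 13.0667, 'eef_pos': [0.4187, -0.2129, 0.1155], 'tool_rot': [3.1415, -0.0007, 3.1202], 'force': [0.0127, 0.5218, -1.6836], 'grip_width': 0.0479, 'gripper_force': 7.1948} q6 -1.54
shift cm [-0.06 -1.01  8.55] rot [ 0.01 -0.04 -0.08] rows 3.0
```

View pics/s7.png

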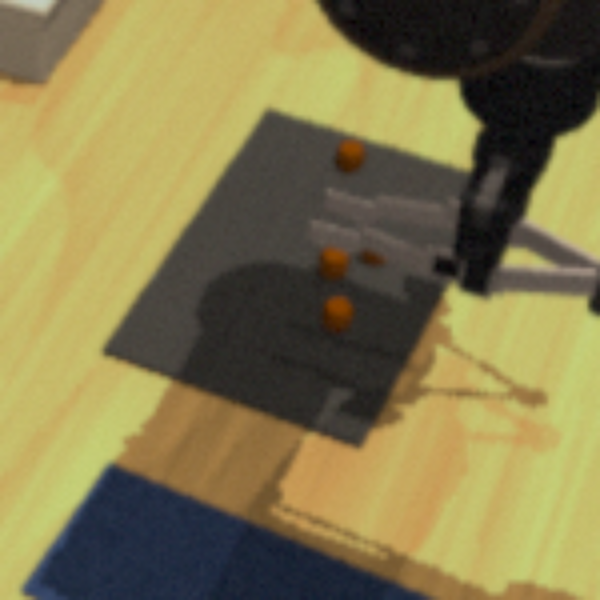

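Side crop: the tongs are level, with jaw tips at (312,222) and (328,192). Lump C seems to have been knocked towards B and is now near (0.506,-0.289).

```bash

python3 -c "
from h import *
S=lambda a:np.array([a])/4+[300,100]-.4
z=.1155-.0205+.016
t=np.array([.4187,-.2129])
for a in((312,224),(328,194)): print(at('side',S(a),z)[0][:2]-t)
"
```

```text
[0.10495432 0.02267677]
[ 0.10497338 -0.0063661 ]
```

```bash
cat >> h.py <<'E'
def cloud(n,d):
    c=viewer.calibration(n); v,u=np.nonzero(d>0); p=cv2.undistortPoints(np.c_[u,v].astype(float).reshape(-1,1,2),K(c),np.array([c["k1"],0,0,0.]))[:,0]
    return (np.c_[p,np.ones(len(p))]*d[v,u][:,None]-c["t"])@c["R"]
def jaws(x0=.075,x1=.125):
    s=status.read_state(); t=s["eef_pos"]
    for n in("top","side"):
        p,d=viewer.grab_frame(n); X=cloud(n,d)-t
        m=(X[:,0]>x0)&(X[:,0]<x1)&(abs(X[:,1])<.05)&(X[:,2]>-.03)&(X[:,2]<.03); Q=X[m]
        print(n,len(Q))
        if len(Q)<6: continue
        for sg,nm in((1,"L"),(-1,"R")):
            q=Q[(Q[:,1]-np.median(Q[:,1]))*sg>0]; 
            print(nm,len(q),"mean",q.mean(0).round(4),"min",q.min(0).round(4),"max",q.max(0).round(4))
E
python3 -c "
from h import *
jaws()"
```

```text
top 43
L 21 mean [ 0.0945  0.0133 -0.0115] min [ 0.0819  0.0117 -0.0191] max [ 0.1086  0.0154 -0.006 ]
R 21 mean [ 0.0935 -0.016  -0.0114] min [ 0.0795 -0.0189 -0.0207] max [ 0.1064 -0.0141 -0.0064]
side 156
L 78 mean [ 0.0917  0.0153 -0.0158] min [ 0.0752  0.0115 -0.0272] max [ 0.1087  0.019  -0.0025]
R 78 mean [ 0.0917 -0.0134 -0.0157] min [ 0.0752 -0.0191 -0.0258] max [ 0.1087  0.0114 -0.0043]
```

```bash

python3 -m jog '.2 -.8 2 0 0 0 -.15; .2 -.8 4 0 0 0 -.2; .2 -.8 5 0 0 0 -.2;.2 -.8 5.2 0 0 0 -.2;.2 -.8 5.2 0 0 0 -.2' 
python3 -c "
from h import *
jaws(.078)
for n in('top','side'):
 p,d=viewer.grab_frame(n)
 for c,a,X in lumps(n,p):
  if abs(X[0]-.55)<.07 and -.5<X[1]<-.1: print(c,X,a)
go(.4165,-.2205,.0345,-.02-np.pi)
"
```

```text
time_s: 13.58
eef_pos: [0.4162, -0.2209, 0.0633]
tool_rot: [3.142, -0.002, 3.121]
force: [-0.6, -0.4, -0.6]
grip_width: 0.0509
gripper_force: 5.9
top 46
L 23 mean [ 0.0927  0.0178 -0.0143] min [ 0.0803  0.0144 -0.025 ] max [ 0.1073  0.0203 -0.0062]
R 23 mean [ 0.0921 -0.0186 -0.0136] min [ 0.0782 -0.0219 -0.0219] max [ 0.1063  0.0142 -0.0072]
side 130
L 65 mean [ 0.0936  0.0194 -0.0149] min [ 0.0781  0.0161 -0.025 ] max [ 0.1094  0.0236 -0.0061]
R 65 mean [ 0.0939 -0.0182 -0.0151] min [ 0.078  -0.0221 -0.0246] max [ 0.1095  0.0157 -0.0054]
[450.61 222.48] [ 0.5498 -0.3705  0.014 ] 33
[413.47 230.5 ] [ 0.5246 -0.2642  0.014 ] 34
[398.59 236.26] [ 0.5073 -0.222   0.014 ] 34
[422.05 238.08] [ 0.5037 -0.2886  0.014 ] 38
[387.29 138.45] [ 0.5491 -0.3688  0.014 ] 38
[393.28 159.33] [ 0.5068 -0.2946  0.014 ] 18
[382.65 166.48] [ 0.524  -0.2571  0.014 ] 23
[384.06 178.54] [ 0.506  -0.2164  0.014 ] 35
shift cm [0.07 0.08 3.02] rot [-0.01  0.09 -0.06] rows 1.0
```

Jaws are centred on lump A (about ±18 mm). I'll lower, squeeze and lift.

```bash

python3 -m jog '0 .05 1 0 0 0 -.2; 0 .05 2 0 0 0 -.2; 0 .05 2.8 0 0 0 -.2;0 .05 2.8 0 0 0 -.2;0 .05 2.8 0 0 0 -.2' 
python3 -m jog '0 0 0 0 0 0 -.1; 0 0 0 0 0 0 0; 0 0 0 0 0 0 .1;0 0 0 0 0 0 .1;0 0 0 0 0 0 .1' 25
python3 -m jog '0 0 -2 0 0 0 .1; 0 0 -4 0 0 0 .1; 0 0 -6 0 0 0 .1;0 0 -8 0 0 0 .1;0 0 -9 0 0 0 .1' 
python3 -c "
from h import *
for n in('top','side'):
 p,d=viewer.grab_frame(n)
 for c,a,X in lumps(n,p):
  if abs(X[0]-.55)<.1 and -.5<X[1]<-.1: print(c,X,a)
jaws(.078)
"
```

```text
time_s: 14.2
eef_pos: [0.4163, -0.221, 0.0359]
tool_rot: [-3.142, -0.0, 3.12]
force: [0.2, -0.6, -1.3]
grip_width: 0.0513
gripper_force: 5.9
time_s: 14.62
eef_pos: [0.4166, -0.221, 0.0361]
tool_rot: [-3.142, 0.001, 3.12]
force: [0.2, -0.4, 0.0]
grip_width: 0.0445
gripper_force: 25.6
time_s: 15.03
eef_pos: [0.4172, -0.2211, 0.1282]
tool_rot: [-3.141, 0.003, 3.12]
force: [0.6, -0.4, -2.2]
grip_width: 0.0451
gripper_force: 26.0
[450.5 222.5] [ 0.5497 -0.3702  0.014 ] 32
[413.83 230.27] [ 0.5253 -0.2652  0.014 ] 30
[405.  233.7] [ 0.515  -0.2401  0.014 ] 37
[422.11 237.29] [ 0.5059 -0.2888  0.014 ] 28
[387.41 138.  ] [ 0.5494 -0.3708  0.014 ] 39
[388.38 148.14] [ 0.5333 -0.3317  0.014 ] 21
[393.67 161.31] [ 0.5035 -0.2877  0.014 ] 45
[383.28 164.67] [ 0.5247 -0.2643  0.014 ] 43
top 100
L 50 mean [ 0.0911  0.0075 -0.0161] min [ 0.0792 -0.0006 -0.0287] max [ 0.1065  0.0124 -0.0059]
R 50 mean [ 0.0913 -0.01   -0.0162] min [ 0.0801 -0.0154 -0.0286] max [ 0.1067 -0.0016 -0.0095]
side 144
L 72 mean [ 0.0927  0.0123 -0.0182] min [ 0.0781  0.0062 -0.0292] max [ 0.1074  0.0157 -0.0099]
R 72 mean [ 0.0922 -0.0077 -0.016 ] min [ 0.0786 -0.017  -0.027 ] max [ 0.1067  0.0046 -0.0103]
```

Lump A is in the jaws (width 44.5 mm at 25 N). I'll carry it to the dish.

```bash

python3 -m jog '-.1 2 0 0 0 0 .1; -.3 5 0 0 0 0 .1; -.5 8 0 0 0 0 .1;-.7 11 0 0 0 0 .1;-.9 14 0 0 0 0 .1' >/dev/null
python3 -m jog '-.1 3 0 0 0 0 .1; -.3 6 0 0 0 0 .1; -.5 9 0 0 0 0 .1;-.7 12 0 0 0 0 .1;-.9 15 0 0 0 0 .1' >/dev/null
python3 -m jog '-.1 3 0 0 0 0 .1; -.3 6 0 0 0 0 .1; -.5 9 0 0 0 0 .1;-.7 12 0 0 0 0 .1;-.9 15 0 0 0 0 .1' >/dev/null
python3 -m jog '-.1 3 0 0 0 0 .1; -.3 6 0 0 0 0 .1; -.5 9 0 0 0 0 .1;-.7 11.5 0 0 0 0 .1;-.7 12.1 0 0 0 0 .1' 
python3 -m jog '0 0 0 0 0 0 .1;0 0 0 0 0 0 .1'
python3 -c "
from h import *
p,d=viewer.grab_frame('side')
for c,a,X in lumps('side',p,.11):
  if abs(X[0]-.55)<.1 and .2<X[1]<.45: print(c,X,a)
go(.4635,.339,.0825,3.12)
jaws(.078)
"
```

```text
time_s: 16.9
eef_pos: [0.4626, 0.3423, 0.124]
tool_rot: [-3.14, -0.0, 3.122]
force: [0.3, -0.0, -1.0]
grip_width: 0.0451
gripper_force: 26.0
time_s: 17.07
eef_pos: [0.4617, 0.3383, 0.1243]
tool_rot: [-3.139, -0.002, 3.12]
force: [-0.3, 0.6, -1.2]
grip_width: 0.0449
gripper_force: 26.0
[259.82 346.42] [0.5489 0.3395 0.11  ] 83
shift cm [-0.17  0.12  4.21] rot [-0.11 -0.09 -0.02] rows 2.0
top 107
L 53 mean [ 0.0911  0.0046 -0.0159] min [ 0.0784 -0.0036 -0.0282] max [ 0.1067  0.0107 -0.0054]
R 53 mean [ 0.0915 -0.0129 -0.0162] min [ 0.0782 -0.0182 -0.0278] max [ 0.1071 -0.0045 -0.0059]
side 251
L 125 mean [ 0.0904  0.0096 -0.0157] min [ 0.0781  0.0012 -0.027 ] max [ 0.1073  0.0143 -0.0098]
R 125 mean [ 0.0904 -0.0076 -0.0154] min [ 0.0785 -0.0138 -0.0271] max [ 0.1072  0.0011 -0.0091]
```

```bash

python3 -m jog '-.15 0 1.5 0 0 0 .1; -.15 0 3 0 0 0 .1; -.15 0 4.1 0 0 0 .1;-.15 0 4.2 0 0 0 .1;-.15 0 4.2 0 0 0 .1' 
python3 -m jog '0 0 0 0 0 0 0; 0 0 0 0 0 0 -.1; 0 0 0 0 0 0 -.18;0 0 0 0 0 0 -.18;0 0 0 0 0 0 -.18' 
python3 -m jog '0 0 -1 0 0 0 -.18; 0 0 -2 0 0 0 -.18; 0 0 -3 0 0 0 -.15;0 0 -4 0 0 0 -.12;0 0 -4.4 0 0 0 -.12' 
cat >> h.py <<'E'
def see():
    for n in('top','side'):
        p,d=viewer.grab_frame(n)
        for z,a0,a1 in((.014,-.5,-.1),(.047,.25,.4)):
            for c,a,X in lumps(n,p,z):
                if abs(X[0]-.54)<.1 and a0<X[1]<a1: print(n,c,X,a)
E
python3 -c "
from h import *
see();st();jaws(.078)
"
```

```text
time_s: 17.63
eef_pos: [0.4638, 0.3383, 0.0834]
tool_rot: [-3.14, -0.001, 3.119]
force: [-0.3, 0.4, 0.1]
grip_width: 0.0448
gripper_force: 26.0
time_s: 18.05
eef_pos: [0.4641, 0.3394, 0.0842]
tool_rot: [3.141, 0.0, 3.12]
force: [-0.3, -0.4, -0.2]
grip_width: 0.0505
gripper_force: 6.2
time_s: 18.47
eef_pos: [0.4647, 0.3399, 0.1304]
tool_rot: [3.139, 0.002, 3.12]
force: [0.7, -1.1, -1.1]
grip_width: 0.0479
gripper_force: 7.2
top [450.5 222.5] [ 0.5497 -0.3702  0.014 ] 32
top [413.55 230.42] [ 0.5248 -0.2644  0.014 ] 31
top [421.91 237.79] [ 0.5045 -0.2882  0.014 ] 34
top [200.33 213.5 ] [0.5546 0.332  0.047 ] 6
side [387.25 138.41] [ 0.5492 -0.369   0.014 ] 44
side [393.5  161.46] [ 0.5037 -0.287   0.014 ] 48
side [383. 165.] [ 0.525  -0.2628  0.014 ] 49
side [260.65 361.46] [0.5531 0.3437 0.047 ] 46
{'time_s': 18.5667, 'eef_pos': [0.4644, 0.3397, 0.1294], 'tool_rot': [3.1394, 0.0015, 3.12], 'force': [0.5046, 0.5134, -0.8519], 'grip_width': 0.0481, 'gripper_force': 7.1913} q6 -2.56
top 63
L 31 mean [ 0.0936  0.011  -0.0142] min [ 0.0791  0.0088 -0.0263] max [ 0.1082  0.0137 -0.0022]
R 31 mean [ 0.0934 -0.0185 -0.0149] min [ 0.0788 -0.021  -0.0282] max [ 0.1068 -0.0152 -0.0064]
side 157
L 78 mean [ 0.0924  0.0153 -0.0156] min [ 0.0782  0.0126 -0.0278] max [ 0.1069  0.0169 -0.0094]
R 78 mean [ 0.092  -0.0135 -0.0155] min [ 0.0782 -0.0166 -0.0263] max [ 0.1068  0.0124 -0.0084]
```

Lump A lies in the dish. D is next, on the same heading.

```bash

python3 -m jog '0 -3 0 0 0 0 -.12; -.1 -6.5 0 0 0 0 -.12; -.2 -10 0 0 0 0 -.12;-.2 -14 0 0 0 0 -.12;-.25 -17.7 0 0 0 0 -.12' >/dev/null
python3 -m jog '0 -3.5 0 0 0 0 -.12; -.1 -7 0 0 0 0 -.12; -.2 -10.5 0 0 0 0 -.12;-.2 -14 0 0 0 0 -.12;-.25 -17.7 0 0 0 0 -.12' >/dev/null
python3 -m jog '0 -3.5 0 0 0 0 -.12; -.1 -7 0 0 0 0 -.12; -.2 -10.5 0 0 0 0 -.12;-.2 -14 0 0 0 0 -.12;-.25 -17.7 0 0 0 0 -.12' >/dev/null
python3 -m jog '0 -3.5 0 0 0 0 -.12; -.1 -7 0 0 0 0 -.12; -.2 -10.5 0 0 0 0 -.12;-.2 -14 0 0 0 0 -.12;-.25 -17.7 0 0 0 0 -.12' >/dev/null
python3 -m jog '0 0 2 0 0 0 -.15; 0 0 4 0 0 0 -.2; 0 0 5.5 0 0 0 -.2; 0 0 6 0 0 0 -.2; 0 0 6 0 0 0 -.2' 
python3 -c "
from h import *
see();go(.459,-.369,.0345,3.12);jaws(.078)
"
```

```text
time_s: 20.75
eef_pos: [0.4574, -0.3685, 0.0658]
tool_rot: [3.14, -0.004, 3.12]
force: [-0.6, 0.4, -0.4]
grip_width: 0.0513
gripper_force: 5.9
top [198.5 213.5] [0.5544 0.3371 0.047 ] 16
side [387.25 138.53] [ 0.5491 -0.3685  0.014 ] 32
side [393.87 161.26] [ 0.503  -0.2881  0.014 ] 46
side [383.21 164.79] [ 0.5248 -0.2638  0.014 ] 47
side [358.8 202.4] [ 0.5364 -0.1135  0.014 ] 10
side [376.71 211.  ] [ 0.4865 -0.1053  0.014 ] 7
side [390.17 214.83] [ 0.4528 -0.1071  0.014 ] 6
side [261.45 359.26] [0.5537 0.3395 0.047 ] 74
shift cm [-0.01 -0.01  3.36] rot [-0.01 -0.01  0.03] rows 1.0
top 0
side 116
L 58 mean [ 0.0939  0.0198 -0.015 ] min [ 0.0789  0.0165 -0.0255] max [ 0.1092  0.0239 -0.0065]
R 58 mean [ 0.093  -0.0185 -0.0151] min [ 0.0781 -0.0229 -0.0254] max [ 0.1091 -0.0134 -0.0059]
```

```bash

python3 -m jog '0 0 1 0 0 0 -.2; 0 0 2 0 0 0 -.2; 0 0 3 0 0 0 -.2;0 0 3.1 0 0 0 -.2;0 0 3.1 0 0 0 -.2' 
python3 -m jog '0 0 0 0 0 0 -.1; 0 0 0 0 0 0 0; 0 0 0 0 0 0 .1;0 0 0 0 0 0 .1;0 0 0 0 0 0 .1' 25
python3 -m jog '0 0 -2 0 0 0 .1; 0 0 -4 0 0 0 .1; 0 0 -6 0 0 0 .1;0 0 -8 0 0 0 .1;0 0 -9 0 0 0 .1' 
python3 -c "
from h import *
see();go(.4635,.308,.1255,3.12)
"
```

```text
time_s: 21.37
eef_pos: [0.4579, -0.3685, 0.0355]
tool_rot: [3.141, -0.002, 3.12]
force: [-0.3, -0.4, -0.5]
grip_width: 0.0511
gripper_force: 5.9
time_s: 21.78
eef_pos: [0.4588, -0.369, 0.0371]
tool_rot: [-3.141, 0.0, 3.12]
force: [-0.6, -0.1, -0.7]
grip_width: 0.0446
gripper_force: 25.6
time_s: 22.2
eef_pos: [0.4596, -0.3694, 0.1295]
tool_rot: [-3.14, 0.003, 3.12]
force: [0.6, -0.1, -1.0]
grip_width: 0.045
gripper_force: 25.9
top [198.5 213.5] [0.5544 0.3371 0.047 ] 16
side [393.77 160.98] [ 0.5036 -0.289   0.014 ] 48
side [383.25 164.73] [ 0.5247 -0.264   0.014 ] 44
side [321.67 190.75] [ 0.6367 -0.1118  0.014 ] 12
side [346.17 202.33] [ 0.5651 -0.101   0.014 ] 6
side [369.67 208.  ] [ 0.5055 -0.1074  0.014 ] 9
side [261.51 359.26] [0.5536 0.3395 0.047 ] 73
shift cm [ 1.08 67.73  0.23] rot [-0.09  0.22  0.01] rows 17.0
```

```bash

python3 -m jog '0 2 0 0 0 0 .1; .1 5 0 0 0 0 .1; .1 8 0 0 0 0 .1;.2 11 0 0 0 0 .1;.2 14 0 0 0 0 .1' >/dev/null
python3 -m jog '0 3 0 0 0 0 .1; .1 6.5 0 0 0 0 .1; .1 10 0 0 0 0 .1;.2 13.5 0 0 0 0 .1;.2 17 0 0 0 0 .1' >/dev/null
python3 -m jog '0 3.5 0 0 0 0 .1; .1 7 0 0 0 0 .1; .1 10.5 0 0 0 0 .1;.2 14 0 0 0 0 .1;.2 17.4 0 0 0 0 .1' >/dev/null
python3 -m jog '0 3.5 0 0 0 0 .1; .1 7 0 0 0 0 .1; .2 10.5 0 0 0 0 .1;.3 14 0 0 0 0 .1;.4 17 0 0 0 0 .1'>/dev/null
python3 -m jog '0 1.5 0 0 0 0 .1;0 2 0 0 0 0 .1;0 2 0 0 0 0 .1;0 2 0 0 0 0 .1'
python3 -c "
from h import *
go(.4635,.305,.0835,3.12);jaws(.078);see()
"
```

```text
time_s: 24.3
eef_pos: [0.4627, 0.3041, 0.1258]
tool_rot: [-3.14, -0.001, 3.12]
force: [-0.1, 0.4, -0.6]
grip_width: 0.0447
gripper_force: 26.0
shift cm [-0.09  0.09  4.23] rot [-0.08 -0.08 -0.01] rows 2.0
top 102
L 51 mean [ 0.0914  0.0048 -0.0169] min [ 0.0795 -0.0033 -0.0298] max [ 0.1077  0.0107 -0.0071]
R 51 mean [ 0.0909 -0.0124 -0.0158] min [ 0.0782 -0.0188 -0.0286] max [ 0.1076 -0.0037 -0.008 ]
side 242
L 121 mean [ 0.0908  0.0101 -0.0159] min [ 0.0782  0.0013 -0.0275] max [ 0.1073  0.0145 -0.0094]
R 121 mean [ 0.0906 -0.0076 -0.0155] min [ 0.0783 -0.0135 -0.0274] max [ 0.1072  0.0013 -0.0088]
top [413.5 230.5] [ 0.5246 -0.2643  0.014 ] 32
top [422.03 237.92] [ 0.5041 -0.2885  0.014 ] 36
top [206.55 211.58] [0.5603 0.315  0.047 ] 31
top [197.96 213.54] [0.5543 0.3386 0.047 ] 24
side [393.5 161.5] [ 0.5036 -0.2868  0.014 ] 46
side [382.94 165.06] [ 0.5251 -0.2625  0.014 ] 50
side [268.33 327.75] [0.5717 0.2807 0.047 ] 79
side [261.46 359.15] [0.5538 0.3393 0.047 ] 91
```

```bash

python3 -m jog '-.1 0 1.5 0 0 0 .1; -.1 0 3 0 0 0 .1; -.1 0 4.1 0 0 0 .1;-.1 0 4.2 0 0 0 .1;-.1 0 4.2 0 0 0 .1' 
python3 -m jog '0 0 0 0 0 0 0; 0 0 0 0 0 0 -.1; 0 0 0 0 0 0 -.15;0 0 0 0 0 0 -.15;0 0 0 0 0 0 -.15' 
python3 -m jog '0 0 -1 0 0 0 -.15; 0 0 -2 0 0 0 -.15; 0 0 -3 0 0 0 -.15;0 0 -4 0 0 0 -.12;0 0 -4.4 0 0 0 -.12' 
python3 -c "
from h import *
see()
yw=.38-.0216; J=np.array([.0905,-.001]); r=Ro.from_euler('z',.38).as_matrix()[:2,:2]
o=r@np.array([.0865,-.001]); C=np.array([.504,-.2878]); t=C-o; print(t); go(*t,.128,yw-np.pi)
"
```

```text
time_s: 24.92
eef_pos: [0.4642, 0.3043, 0.0846]
tool_rot: [-3.141, -0.001, 3.119]
force: [0.8, -0.5, -0.8]
grip_width: 0.0447
gripper_force: 26.0
time_s: 25.33
eef_pos: [0.4644, 0.3053, 0.0853]
tool_rot: [3.141, 0.001, 3.12]
force: [0.6, 0.6, -0.8]
grip_width: 0.0488
gripper_force: 6.7
time_s: 25.75
eef_pos: [0.465, 0.3059, 0.1313]
tool_rot: [3.139, 0.002, 3.12]
force: [-1.0, 0.3, -0.2]
grip_width: 0.0483
gripper_force: 7.2
top [413.5 230.5] [ 0.5246 -0.2643  0.014 ] 32
top [422.03 237.92] [ 0.5041 -0.2885  0.014 ] 36
top [196.57 213.29] [0.5549 0.3425 0.047 ] 7
side [393.57 161.45] [ 0.5035 -0.2871  0.014 ] 47
side [383. 165.] [ 0.525  -0.2628  0.014 ] 49
side [269.6 343.8] [0.5542 0.3077 0.047 ] 60
side [261.47 359.24] [0.5537 0.3395 0.047 ] 89
[ 0.42329959 -0.31895596]
shift cm [  2.8  -62.54   0.1 ] rot [  0.1    0.11 -21.77] rows 16.0
```

D is in the dish at about (0.554, 0.308). Now C, with the tongs turned +22° so the jaws clear B.

```bash

python3 -m jog '.1 -3 0 0 0 0 -.12; .3 -6.5 0 0 0 0 -.12; .5 -10 0 0 0 0 -.12;.7 -13.5 0 0 0 0 -.12;.9 -17 0 0 0 0 -.12' >/dev/null
python3 -m jog '.2 -3.5 0 0 0 0 -.12; .4 -7 0 0 0 0 -.12; .6 -10.5 0 0 0 0 -.12;.8 -14 0 0 0 0 -.12;1 -17.5 0 0 0 0 -.12' >/dev/null
python3 -m jog '.2 -3.5 0 0 0 0 -.12; .4 -7 0 0 0 0 -.12; .6 -10.5 0 0 0 0 -.12;.8 -14 0 0 0 0 -.12;1 -17.5 0 0 0 0 -.12' >/dev/null
python3 -m jog '.1 -3.5 0 0 0 -3 -.12; .3 -7 0 0 0 -8 -.12; .5 -9.5 0 0 0 -13 -.12;.65 -10.9 0 0 0 -18 -.12;.65 -10.9 0 0 0 -21.8 -.12' >/dev/null
python3 -m jog '0 0 2 0 0 0 -.15; 0 0 4 0 0 0 -.2; 0 0 5.5 0 0 0 -.2; 0 0 6 0 0 0 -.2; 0 0 6 0 0 0 -.2' 
cat >> h.py <<'E'
def jawsr(): # jaw points in tool-aligned frame (a = along -tool x, b = +tool y)
    s=status.read_state(); R=Ro.from_euler("xyz",s["tool_rot"]).as_matrix()
    for n in("top","side"):
        p,d=viewer.grab_frame(n); X=(cloud(n,d)-s["eef_pos"])@R*[-1,1,-1]
        Q=X[(X[:,0]>.078)&(X[:,0]<.125)&(abs(X[:,1])<.05)&(X[:,2]>-.03)&(X[:,2]<.03)]
        if len(Q)<6: continue
        for g in(1,-1):
            q=Q[(Q[:,1]-np.median(Q[:,1]))*g>0]; print(n,g,len(q),q.mean(0).round(4),q.min(0).round(4),q.max(0).round(4))
E
python3 -c "
from h import *
see();go(.416,-.322,.0345,.358-np.pi);jawsr()
"
```

```text
time_s: 27.93
eef_pos: [0.4141, -0.3226, 0.0673]
tool_rot: [3.139, -0.003, -2.783]
force: [-0.9, 0.3, 0.2]
grip_width: 0.0514
gripper_force: 5.9
top [210.79 213.37] [0.5556 0.3029 0.047 ] 19
top [198.5 213.5] [0.5544 0.3371 0.047 ] 16
side [394.   161.69] [ 0.5022 -0.2867  0.014 ] 39
side [383.23 164.54] [ 0.525  -0.2647  0.014 ] 48
side [380.43 213.14] [ 0.476  -0.1026  0.014 ] 7
side [269.84 342.64] [0.5548 0.3055 0.047 ] 73
side [261.51 359.26] [0.5536 0.3395 0.047 ] 73
shift cm [-0.09  0.08  3.47] rot [-0.01 -0.01  0.07] rows 1.0
side 1 63 [ 0.0937  0.0198 -0.0145] [ 0.0789 -0.0133 -0.0231] [ 0.1094  0.0244 -0.0055]
side -1 63 [ 0.0932 -0.0172 -0.0147] [ 0.0782 -0.0215 -0.0262] [ 0.1089 -0.0141 -0.0042]
```

```bash

python3 -m jog '0 0 1 0 0 0 -.2; 0 0 2 0 0 0 -.2; 0 0 3 0 0 0 -.2;0 0 3.2 0 0 0 -.2;0 0 3.2 0 0 0 -.2' 
python3 -m jog '0 0 0 0 0 0 -.1; 0 0 0 0 0 0 0; 0 0 0 0 0 0 .1;0 0 0 0 0 0 .1;0 0 0 0 0 0 .1' 25
python3 -m jog '0 0 -2 0 0 0 .1; 0 0 -4 0 0 0 .1; 0 0 -6 0 0 0 .1;0 0 -8 0 0 0 .1;0 0 -9 0 0 0 .1' 
python3 -m jog '0 0 0 0 0 7 .1; 0 0 0 0 0 14 .1; 0 0 0 0 0 18 .1;0 0 0 0 0 21.8 .1;0 0 0 0 0 21.8 .1' 
python3 -c "
from h import *
see();go(.428,.339,.130,3.12)
"
```

```text
time_s: 28.55
eef_pos: [0.4142, -0.3226, 0.0354]
tool_rot: [3.14, -0.002, -2.783]
force: [0.2, 0.3, -0.8]
grip_width: 0.0516
gripper_force: 5.9
time_s: 28.97
eef_pos: [0.4153, -0.323, 0.0371]
tool_rot: [-3.141, 0.0, -2.783]
force: [0.9, -0.1, -1.5]
grip_width: 0.0448
gripper_force: 25.6
time_s: 29.38
eef_pos: [0.4161, -0.3234, 0.1294]
tool_rot: [-3.139, 0.002, -2.782]
force: [-0.2, -0.5, -1.0]
grip_width: 0.0449
gripper_force: 26.0
time_s: 29.8
eef_pos: [0.4149, -0.3228, 0.1265]
tool_rot: [3.141, -0.0, 3.117]
force: [-0.7, 0.6, -0.4]
grip_width: 0.0451
gripper_force: 26.0
top [198.5 213.5] [0.5544 0.3371 0.047 ] 16
top [210.78 213.5 ] [0.5553 0.3029 0.047 ] 18
side [399.81 124.19] [ 0.536  -0.4429  0.014 ] 16
side [383.33 164.43] [ 0.5249 -0.2652  0.014 ] 46
side [370.83 207.  ] [ 0.504  -0.1115  0.014 ] 6
side [384.   215.17] [ 0.466  -0.1001  0.014 ] 6
side [269.84 342.64] [0.5548 0.3055 0.047 ] 73
side [261.37 359.34] [0.5538 0.3397 0.047 ] 73
shift cm [-1.00e-02  6.62e+01 -3.30e-01] rot [ 0.01 -0.02  0.12] rows 16.0
```

```bash

python3 -m jog '0 2 0 0 0 0 .1; 0 5 0 0 0 0 .1; 0 8 0 0 0 0 .1;0 11 0 0 0 0 .1;0 14 0 0 0 0 .1' >/dev/null
python3 -m jog '0 3 0 0 0 0 .1; 0 6.5 0 0 0 0 .1; 0 10 0 0 0 0 .1;0 13.5 0 0 0 0 .1;0 17 0 0 0 0 .1' >/dev/null
python3 -m jog '0 3.5 0 0 0 0 .1; 0 7 0 0 0 0 .1; 0 10.5 0 0 0 0 .1;0 14 0 0 0 0 .1;0 17.5 0 0 0 0 .1' >/dev/null
python3 -m jog '0 3.5 0 0 0 0 .1; 0 7 0 0 0 0 .1; 0 10.5 0 0 0 0 .1;0 14 0 0 0 0 .1;0 17.5 0 0 0 0 .1'>/dev/null
python3 -m jog '0 0 0 0 0 0 .1;0 0 0 0 0 0 .1;0 0 0 0 0 0 .1'
python3 -c "
from h import *
go(.4275,.338,.0835,3.12);jaws(.078);see()
"
```

```text
time_s: 31.82
eef_pos: [0.429, 0.3366, 0.1262]
tool_rot: [-3.141, -0.001, 3.122]
force: [-0.2, -0.1, -2.1]
grip_width: 0.0445
gripper_force: 26.1
shift cm [0.15 0.14 4.27] rot [-0.06 -0.05  0.1 ] rows 2.0
top 106
L 53 mean [ 0.0936  0.0057 -0.0168] min [ 0.0788 -0.0039 -0.029 ] max [ 0.1075  0.0121 -0.007 ]
R 53 mean [ 0.0931 -0.0117 -0.0167] min [ 0.0792 -0.0176 -0.0257] max [ 0.1063 -0.004  -0.0052]
side 265
L 132 mean [ 0.093   0.0096 -0.0164] min [ 0.0782  0.0014 -0.0289] max [ 0.1073  0.0142 -0.0093]
R 132 mean [ 0.0926 -0.0077 -0.0158] min [ 0.0785 -0.0142 -0.0273] max [ 0.1075  0.0013 -0.0098]
top [413.53 230.41] [ 0.5248 -0.2644  0.014 ] 34
top [198.28 213.6 ] [0.5541 0.3377 0.047 ] 25
top [210.5 213.5] [0.5553 0.3037 0.047 ] 24
top [193.68 222.  ] [0.5305 0.3492 0.047 ] 28
side [383.06 164.96] [ 0.5249 -0.263   0.014 ] 50
side [272.02 347.89] [0.5463 0.3128 0.047 ] 133
side [261.28 359.51] [0.5538 0.34   0.047 ] 85
```

```bash

python3 -m jog '.1 .1 1.5 0 0 0 .1; .1 .1 3 0 0 0 .1; .1 .1 4.1 0 0 0 .1;.1 .1 4.2 0 0 0 .1;.1 .1 4.2 0 0 0 .1' 
python3 -m jog '0 0 0 0 0 0 0; 0 0 0 0 0 0 -.1; 0 0 0 0 0 0 -.17;0 0 0 0 0 0 -.17;0 0 0 0 0 0 -.17' 
python3 -m jog '0 0 -1 0 0 0 -.17; 0 0 -2 0 0 0 -.17; 0 0 -3 0 0 0 -.15;0 0 -4 0 0 0 -.12;0 0 -4.4 0 0 0 -.12' 
python3 -c "
from h import *
see(); go(.4343,-.263,.13,3.12)
"
```

```text
time_s: 32.43
eef_pos: [0.4284, 0.3371, 0.0846]
tool_rot: [-3.141, -0.001, 3.12]
force: [1.1, -0.2, 0.4]
grip_width: 0.0452
gripper_force: 26.1
time_s: 32.85
eef_pos: [0.4286, 0.3381, 0.0852]
tool_rot: [3.141, 0.0, 3.12]
force: [-0.9, -0.5, -0.6]
grip_width: 0.0502
gripper_force: 6.4
time_s: 33.27
eef_pos: [0.4291, 0.3387, 0.1313]
tool_rot: [3.139, 0.002, 3.12]
force: [-0.0, -0.5, -1.2]
grip_width: 0.0477
gripper_force: 7.2
top [413.5 230.5] [ 0.5246 -0.2643  0.014 ] 32
top [198.42 213.46] [0.5545 0.3373 0.047 ] 24
top [210.56 213.6 ] [0.555  0.3035 0.047 ] 25
top [200.33 224.5 ] [0.524  0.3303 0.047 ] 6
side [383.08 165.04] [ 0.5248 -0.2627  0.014 ] 49
side [268.74 343.87] [0.5556 0.3085 0.047 ] 47
side [260.48 360.48] [0.5542 0.3422 0.047 ] 62
side [275.58 367.5 ] [0.523  0.3422 0.047 ] 48
shift cm [ -1.84 -60.13  -0.1 ] rot [0.13 0.08 0.  ] rows 15.0
```

```bash

python3 -m jog '-.1 -3 0 0 0 0 -.12; -.2 -6 0 0 0 0 -.12; -.3 -9 0 0 0 0 -.12;-.4 -12 0 0 0 0 -.12;-.46 -15 0 0 0 0 -.12' >/dev/null
python3 -m jog '-.1 -3 0 0 0 0 -.12; -.2 -6 0 0 0 0 -.12; -.3 -9 0 0 0 0 -.12;-.4 -12 0 0 0 0 -.12;-.46 -15 0 0 0 0 -.12' >/dev/null
python3 -m jog '-.1 -3 0 0 0 0 -.12; -.2 -6 0 0 0 0 -.12; -.3 -9 0 0 0 0 -.12;-.4 -12 0 0 0 0 -.12;-.46 -15 0 0 0 0 -.12' >/dev/null
python3 -m jog '-.1 -3 0 0 0 0 -.12; -.2 -6 0 0 0 0 -.12; -.3 -9 0 0 0 0 -.12;-.4 -12 0 0 0 0 -.12;-.46 -15 0 0 0 0 -.12' >/dev/null
python3 -m jog '0 0 2 0 0 0 -.15; 0 0 4 0 0 0 -.2; 0 0 5.5 0 0 0 -.2; 0 0 6.1 0 0 0 -.2; 0 0 6.1 0 0 0 -.2' 
python3 -c "
from h import *
see();go(.4343,-.263,.0355,3.12);jaws(.078)
"
```

```text
time_s: 35.45
eef_pos: [0.4326, -0.2621, 0.0662]
tool_rot: [3.141, -0.004, 3.12]
force: [-0.6, -0.9, 0.3]
grip_width: 0.0513
gripper_force: 5.9
top [198.5 213.5] [0.5544 0.3371 0.047 ] 16
top [210.78 213.5 ] [0.5553 0.3029 0.047 ] 18
top [198.33 224.27] [0.5245 0.3359 0.047 ] 15
side [383.   165.69] [ 0.5241 -0.2603  0.014 ] 35
side [269.84 342.64] [0.5548 0.3055 0.047 ] 73
side [261.48 359.29] [0.5536 0.3395 0.047 ] 75
side [276.2  365.26] [0.5239 0.3382 0.047 ] 80
shift cm [-0.02 -0.07  3.26] rot [-0.01 -0.01  0.03] rows 1.0
top 29
L 14 mean [ 0.1021  0.0126 -0.0152] min [ 0.0949 -0.0196 -0.0248] max [ 0.108   0.0204 -0.0021]
R 14 mean [ 0.1021 -0.0217 -0.0155] min [ 0.094  -0.0238 -0.0258] max [ 0.1088 -0.0198 -0.008 ]
side 120
L 60 mean [ 0.0938  0.0198 -0.0151] min [ 0.0785  0.0154 -0.0242] max [ 0.11    0.0238 -0.0065]
R 60 mean [ 0.0936 -0.0172 -0.0147] min [ 0.0789 -0.0246 -0.025 ] max [ 0.1095  0.0154 -0.0073]
```

```bash

python3 -m jog '0 -.1 1 0 0 0 -.2; 0 -.1 2 0 0 0 -.2; 0 -.1 3 0 0 0 -.2;0 -.1 3.2 0 0 0 -.2;0 -.1 3.2 0 0 0 -.2' 
python3 -m jog '0 0 0 0 0 0 -.1; 0 0 0 0 0 0 0; 0 0 0 0 0 0 .1;0 0 0 0 0 0 .1;0 0 0 0 0 0 .1' 25
python3 -m jog '0 0 -2 0 0 0 .1; 0 0 -4 0 0 0 .1; 0 0 -6 0 0 0 .1;0 0 -8 0 0 0 .1;0 0 -9 0 0 0 .1' 
python3 -c "
from h import *
see();go(.430,.304,.128,3.12)
"
```

```text
time_s: 36.07
eef_pos: [0.4329, -0.2631, 0.0344]
tool_rot: [3.141, -0.003, 3.12]
force: [-0.1, 0.6, 0.5]
grip_width: 0.0512
gripper_force: 5.9
time_s: 36.48
eef_pos: [0.4341, -0.2634, 0.0361]
tool_rot: [-3.141, 0.001, 3.12]
force: [0.1, 0.8, -0.7]
grip_width: 0.0447
gripper_force: 25.6
time_s: 36.9
eef_pos: [0.4348, -0.2637, 0.1283]
tool_rot: [-3.141, 0.003, 3.12]
force: [1.5, 0.7, -0.1]
grip_width: 0.0446
gripper_force: 26.0
top [210.89 213.44] [0.5555 0.3026 0.047 ] 18
top [198.5 213.5] [0.5544 0.3371 0.047 ] 16
top [198.44 224.38] [0.5242 0.3356 0.047 ] 16
side [386.89 135.37] [ 0.5544 -0.3809  0.014 ] 19
side [269.85 342.63] [0.5548 0.3055 0.047 ] 71
side [261.51 359.25] [0.5536 0.3395 0.047 ] 75
side [276.2  365.26] [0.5239 0.3382 0.047 ] 80
shift cm [ 1.72 56.74 -0.09] rot [-0.04  0.23  0.01] rows 14.0
```

```bash

python3 -m jog '.1 2 0 0 0 0 .1; .2 5 0 0 0 0 .1; .3 8 0 0 0 0 .1;.4 11 0 0 0 0 .1;.4 14 0 0 0 0 .1' >/dev/null
python3 -m jog '.1 3 0 0 0 0 .1; .2 6 0 0 0 0 .1; .3 9 0 0 0 0 .1;.4 12 0 0 0 0 .1;.4 15 0 0 0 0 .1' >/dev/null
python3 -m jog '.1 3 0 0 0 0 .1; .2 6 0 0 0 0 .1; .3 9 0 0 0 0 .1;.4 12 0 0 0 0 .1;.4 15 0 0 0 0 .1' >/dev/null
python3 -m jog '.1 3 0 0 0 0 .1; .2 6 0 0 0 0 .1; .3 9 0 0 0 0 .1;.4 12 0 0 0 0 .1;.4 12.7 0 0 0 0 .1' >/dev/null
python3 -m jog '0 0 0 0 0 0 .1;0 0 0 0 0 0 .1;0 0 0 0 0 0 .1'
python3 -c "
from h import *
go(.4305,.303,.0835,3.12);see()
"
```

```text
time_s: 38.92
eef_pos: [0.4296, 0.3026, 0.1248]
tool_rot: [-3.14, -0.001, 3.119]
force: [0.0, -0.3, -0.3]
grip_width: 0.045
gripper_force: 26.0
shift cm [-0.1   0.05  4.13] rot [-0.09 -0.07 -0.03] rows 1.0
top [198.46 213.64] [0.554  0.3372 0.047 ] 28
top [210.65 213.65] [0.5549 0.3033 0.047 ] 26
top [198.09 224.22] [0.5246 0.3366 0.047 ] 23
top [206.41 223.93] [0.526  0.3135 0.047 ] 27
side [285.12 334.6 ] [0.5359 0.2798 0.047 ] 82
side [269.91 342.71] [0.5547 0.3056 0.047 ] 80
side [261.4 359.3] [0.5538 0.3396 0.047 ] 90
side [276.35 365.16] [0.5237 0.3379 0.047 ] 95
```

```bash

python3 -m jog '-.1 0 1.5 0 0 0 .1; -.1 0 3 0 0 0 .1; -.1 0 4 0 0 0 .1;-.1 0 4.1 0 0 0 .1;-.1 0 4.1 0 0 0 .1' 
python3 -m jog '0 0 0 0 0 0 0; 0 0 0 0 0 0 -.1; 0 0 0 0 0 0 -.15;0 0 0 0 0 0 -.15;0 0 0 0 0 0 -.15' 
python3 -m jog '0 0 -1 0 0 0 -.15; 0 0 -2 0 0 0 -.15; 0 0 -3 0 0 0 -.15;0 0 -4 0 0 0 -.12;0 0 -4.4 0 0 0 -.12' 
python3 -m jog '-.5 -3 0 0 0 0 -.12; -1 -6 0 0 0 0 -.12; -1.5 -9 0 0 0 0 -.12;-2 -12 0 0 0 0 -.12;-2.6 -15 0 0 0 0 -.12' >/dev/null
python3 -m jog '-.5 -3 0 0 0 0 -.12; -1 -6 0 0 0 0 -.12; -1.5 -9 0 0 0 0 -.12;-2 -12 0 0 0 0 -.12;-2.7 -14.6 0 0 0 0 -.12' 
python3 -m jog '0 0 2 0 0 0 -.12; 0 0 4 0 0 0 -.12; 0 0 6 0 0 0 -.12;0 0 7 0 0 0 -.12;0 0 7 0 0 0 -.12' 
python3 -c "
from h import *
see();go(.478,.007,.0295,3.12);jaws(.078)
"
```

```text
time_s: 39.43
eef_pos: [0.431, 0.303, 0.0844]
tool_rot: [-3.14, -0.001, 3.119]
force: [-0.0, 0.9, -0.1]
grip_width: 0.0447
gripper_force: 26.0
time_s: 39.85
eef_pos: [0.4312, 0.3041, 0.0852]
tool_rot: [3.141, 0.0, 3.12]
force: [-0.1, 0.5, 0.0]
grip_width: 0.0494
gripper_force: 6.7
time_s: 40.27
eef_pos: [0.4318, 0.3047, 0.1313]
tool_rot: [3.139, 0.002, 3.12]
force: [-0.1, -1.0, -1.2]
grip_width: 0.048
gripper_force: 7.2
time_s: 41.1
eef_pos: [0.4774, 0.0051, 0.1294]
tool_rot: [3.141, 0.001, 3.12]
force: [0.1, 0.3, -0.4]
grip_width: 0.0482
gripper_force: 7.2
time_s: 41.52
eef_pos: [0.4764, 0.0061, 0.0571]
tool_rot: [-3.14, -0.003, 3.119]
force: [-1.4, -0.2, -0.8]
grip_width: 0.0477
gripper_force: 7.2
top [210.79 213.37] [0.5556 0.3029 0.047 ] 19
top [198.5 213.5] [0.5544 0.3371 0.047 ] 16
top [198.44 224.38] [0.5242 0.3356 0.047 ] 16
top [210.5 225.5] [0.522 0.302 0.047] 16
side [269.89 342.68] [0.5547 0.3056 0.047 ] 72
side [285.89 349.38] [0.5214 0.3047 0.047 ] 74
side [261.44 359.25] [0.5537 0.3395 0.047 ] 72
side [276.15 365.3 ] [0.5239 0.3383 0.047 ] 81
shift cm [-0.02  0.03  2.96] rot [-0.02 -0.02  0.  ] rows 1.0
top 2
side 131
L 65 mean [ 0.0937  0.0151 -0.0146] min [ 0.0793 -0.0106 -0.0246] max [ 0.1084  0.0181 -0.0062]
R 65 mean [ 0.0932 -0.0138 -0.0147] min [ 0.078  -0.0182 -0.0265] max [ 0.1094 -0.011  -0.0052]
```

All four lumps are in the dish. I'll set the tongs down.

```bash

python3 -m jog '0 0 1.2 0 0 0 -.12; 0 0 2.2 0 0 0 -.12; 0 0 2.6 0 0 0 -.12;0 0 2.8 0 0 0 -.12;0 0 2.9 0 0 0 -.12' 
python3 -m jog '0 0 0 0 0 0 -.2; 0 0 0 0 0 0 -.35; 0 0 0 0 0 0 -.6;0 0 0 0 0 0 -1;0 0 0 0 0 0 -1' 
python3 -m jog '0 0 0 0 0 0 -1; 0 0 -3 0 0 0 -1; 0 0 -7 0 0 0 -1;0 0 -11 0 0 0 -1;0 0 -14 0 0 0 -1' 
python3 -m jog '0 -4 0 0 0 0 -1; 0 -8 0 0 0 0 -1; 0 -12 0 0 0 0 -1;0 -16 0 0 0 0 -1;0 -20 0 0 0 0 -1' 
python3 -c "
from h import *
p,d=viewer.grab_frame('side');cv2.imwrite('pics/s8.png',cv2.resize(p[180:390,210:410],None,fx=2.8,fy=2.8))
X=cloud('side',d);Q=X[(X[:,0]>.38)&(X[:,0]<.62)&(abs(X[:,1]-.006)<.045)&(X[:,2]>.010)&(X[:,2]<.045)]
for a in np.arange(.38,.6,.03):
  q=Q[(Q[:,0]>a)&(Q[:,0]<a+.03)]
  if len(q): print(round(a,2),len(q),q.min(0).round(3),q.max(0).round(3))
"
```

```text
time_s: 42.13
eef_pos: [0.478, 0.007, 0.0302]
tool_rot: [3.141, 0.001, 3.12]
force: [0.2, -0.1, -0.6]
grip_width: 0.0479
gripper_force: 7.2
time_s: 42.55
eef_pos: [0.4779, 0.0068, 0.0301]
tool_rot: [3.141, 0.001, 3.12]
force: [1.1, 0.1, 0.4]
grip_width: 0.0853
gripper_force: 0.0
time_s: 42.97
eef_pos: [0.4782, 0.0068, 0.173]
tool_rot: [3.141, 0.002, 3.12]
force: [1.0, -0.7, -0.5]
grip_width: 0.0853
gripper_force: 0.0
time_s: 43.38
eef_pos: [0.473, -0.1948, 0.1702]
tool_rot: [3.142, 0.001, 3.121]
force: [0.5, -0.1, -0.2]
grip_width: 0.0853
gripper_force: 0.0
0.38 37 [0.403 0.001 0.011] [0.41  0.016 0.038]
0.41 159 [ 0.41  -0.01   0.011] [0.44  0.024 0.038]
0.44 171 [ 0.44  -0.022  0.011] [0.47  0.036 0.036]
0.47 173 [ 0.47  -0.024  0.01 ] [0.5   0.038 0.037]
0.5 145 [ 0.5   -0.025  0.011] [0.53  0.039 0.036]
0.53 122 [ 0.53  -0.024  0.01 ] [0.56  0.038 0.029]
0.56 77 [ 0.56  -0.022  0.01 ] [0.586 0.036 0.022]
```

View pics/s8.png

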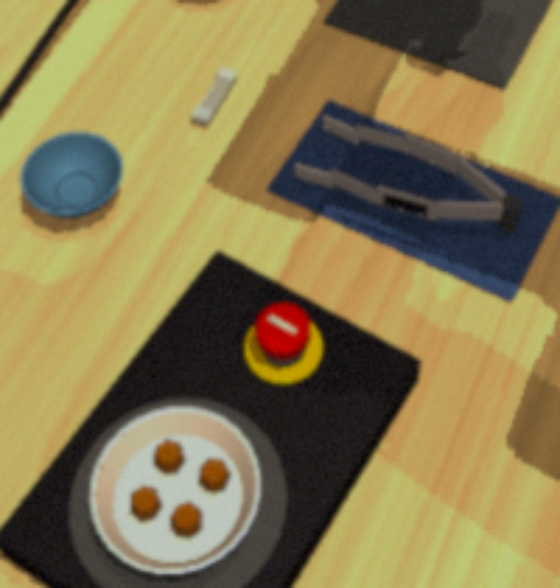

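The tongs stand upright on the mat. All four lumps are in the dish, and the stop is down and unturned. Next is the twist.

```bash

python3 -m jog '-.5 4 0 0 0 0 -1; -1 8 0 0 0 0 -1; -1.5 12 0 0 0 0 -1;-2 16 0 0 0 0 -1;-2.5 20 0 0 0 0 -1' >/dev/null
python3 -m jog '-.5 4 0 0 0 0 -1; -.7 8 0 0 0 0 -1; -.9 12 0 0 0 0 -1;-1.1 16 0 0 0 0 -1;-1.2 19 0 0 0 0 -1' >/dev/null
python3 -m jog '0 0 0 0 0 -7 -1; 0 0 0 0 0 -14 -1; 0 0 0 0 0 -21 -1;0 0 0 0 0 -28 -1;0 0 0 0 0 -35 -1' >/dev/null
python3 -m jog '0 0 0 0 0 -5 -1; 0 0 0 0 0 -10 -1; 0 0 0 0 0 -10 -1;0 0 0 0 0 -10 -1' 
python3 -c "
from h import *
st();go(.5215,.1943,.071,3.12+np.pi/4)
"
```

```text
time_s: 45.02
eef_pos: [0.5187, 0.1959, 0.1697]
tool_rot: [3.142, -0.0, -2.381]
force: [0.0, -0.2, 0.3]
grip_width: 0.0856
gripper_force: 0.0
{'time_s': 45.0167, 'eef_pos': [0.5187, 0.1959, 0.1697], 'tool_rot': [3.1415, -0.0002, -2.3806], 'force': [0.0048, -0.2105, 0.3237], 'grip_width': 0.0856, 'gripper_force': 0.0} q6 -1.52
shift cm [-0.09 -0.31  9.87] rot [ 0.   -0.01 -0.16] rows 3.0
```

```bash

python3 -m jog '-.1 -.3 3 0 0 0 -1; -.1 -.3 6 0 0 0 -1; -.1 -.3 8.5 0 0 0 -1;-.1 -.3 9.6 0 0 0 -1;-.1 -.3 9.8 0 0 0 -1' 
python3 -m jog '0 0 0 0 0 0 -.3;0 0 0 0 0 0 0; 0 0 0 0 0 0 .3;0 0 0 0 0 0 .3;0 0 0 0 0 0 .3' 25
python3 -c "
from h import *
st()"
```

```text
time_s: 45.43
eef_pos: [0.5202, 0.1934, 0.0691]
tool_rot: [3.141, -0.005, -2.381]
force: [-0.1, 0.7, 0.6]
grip_width: 0.0852
gripper_force: 0.0
time_s: 45.85
eef_pos: [0.5216, 0.1957, 0.0734]
tool_rot: [3.141, 0.003, -2.378]
force: [-6.6, 5.0, 7.8]
grip_width: 0.0384
gripper_force: 24.3
{'time_s': 45.85, 'eef_pos': [0.5216, 0.1957, 0.0734], 'tool_rot': [3.1407, 0.0026, -2.3782], 'force': [-6.6467, 5.0117, 7.8214], 'grip_width': 0.0384, 'gripper_force': 24.256} q6 -1.52
```

```bash

python3 -m jog '0 .1 -.15 0 0 0 .3;0 .1 -.15 0 0 0 .3'
python3 -m jog '0 0 -.05 0 0 6 .3;0 0 -.1 0 0 12 .3; 0 0 -.18 0 0 18 .3;0 0 -.25 0 0 24 .3;0 0 -.3 0 0 30 .3'
python3 -c "
from h import *
st()"
```

```text
time_s: 46.02
eef_pos: [0.5214, 0.1958, 0.0744]
tool_rot: [-3.141, 0.002, -2.378]
force: [-0.6, 2.1, 3.2]
grip_width: 0.0389
gripper_force: 26.2
time_s: 46.43
eef_pos: [0.5215, 0.1955, 0.0773]
tool_rot: [3.141, 0.002, -2.906]
force: [-1.1, 0.9, 3.3]
grip_width: 0.0381
gripper_force: 26.2
{'time_s': 46.4333, 'eef_pos': [0.5215, 0.1955, 0.0773], 'tool_rot': [3.1411, 0.0017, -2.9064], 'force': [-1.0731, 0.8561, 3.2953], 'grip_width': 0.0381, 'gripper_force': 26.2194} q6 -2.05
```

```bash

python3 -m jog '0 0 -.07 0 0 6 .3;0 0 -.13 0 0 12 .3; 0 0 -.2 0 0 18 .3;0 0 -.26 0 0 24 .3;0 0 -.3 0 0 29 .3'
python3 -m jog '0 0 0 0 0 2 .3;0 0 0 0 0 4 .3;0 0 0 0 0 4 .3'
python3 -c "
from h import *
st();print(status.read_state()['moment'])"
```

```text
time_s: 46.85
eef_pos: [0.5214, 0.1952, 0.0803]
tool_rot: [3.141, 0.001, 2.87]
force: [-0.0, -1.8, 4.9]
grip_width: 0.0384
gripper_force: 26.3
time_s: 47.1
eef_pos: [0.5214, 0.1951, 0.0802]
tool_rot: [3.141, 0.001, 2.805]
force: [-0.3, -0.2, 4.3]
grip_width: 0.0382
gripper_force: 26.5
{'time_s': 47.1, 'eef_pos': [0.5214, 0.1951, 0.0802], 'tool_rot': [3.1411, 0.001, 2.8053], 'force': [-0.3228, -0.215, 4.2964], 'grip_width': 0.0382, 'gripper_force': 26.4794} q6 -2.62
[-0.46535837  0.29629938  0.59334704]
```

```bash

python3 -m jog '0 0 0 0 0 0 0;0 0 0 0 0 0 -.5; 0 0 0 0 0 0 -1;0 0 0 0 0 0 -1;0 0 0 0 0 0 -1'
python3 -m jog '0 0 -3 0 0 0 -1;0 0 -6 0 0 0 -1; 0 0 -9 0 0 0 -1;0 0 -12 0 0 0 -1;0 0 -14 0 0 0 -1'>/dev/null
python3 -m jog '-.5 -4 -1 0 0 0 -1; -1 -8 -2 0 0 0 -1; -1.5 -12 -3 0 0 0 -1;-2 -16 -4 0 0 0 -1;-2.5 -20 -4 0 0 0 -1' >/dev/null
python3 -m jog '0 -4 0 0 0 0 -1; 0 -8 0 0 0 0 -1; 0 -12 0 0 0 0 -1;0 -16 0 0 0 0 -1;0 -20 0 0 0 0 -1'
python3 -c "
from h import *
p,d=viewer.grab_frame('side');cv2.imwrite('pics/s9.png',cv2.resize(p[180:390,210:410],None,fx=2.8,fy=2.8));see()"
```

```text
time_s: 47.52
eef_pos: [0.5208, 0.1951, 0.0791]
tool_rot: [-3.141, -0.0, 2.806]
force: [0.5, -0.6, -0.3]
grip_width: 0.0853
gripper_force: 0.0
time_s: 48.77
eef_pos: [0.4115, -0.1922, 0.2596]
tool_rot: [3.141, 0.001, 2.806]
force: [1.3, 0.1, 1.1]
grip_width: 0.0854
gripper_force: 0.0
top [198.5 213.5] [0.5544 0.3371 0.047 ] 16
top [210.78 213.5 ] [0.5553 0.3029 0.047 ] 18
top [198.47 224.24] [0.5246 0.3355 0.047 ] 17
top [210.5 225.5] [0.522 0.302 0.047] 16
side [269.89 342.68] [0.5547 0.3056 0.047 ] 72
side [285.92 349.44] [0.5213 0.3048 0.047 ] 75
side [261.45 359.26] [0.5537 0.3395 0.047 ] 74
side [276.15 365.3 ] [0.5239 0.3383 0.047 ] 81
```

View pics/s9.png

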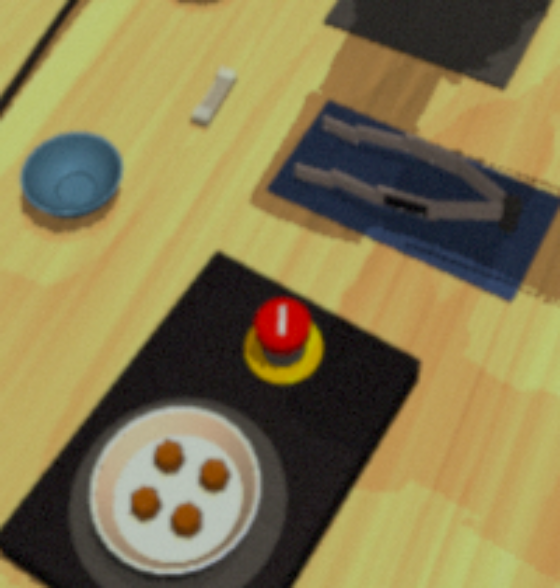

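The stop's mark has turned about 60° clockwise and the head has risen. The lumps and tongs are unmoved, so I'm handing in.

```bash
python3 -c "
from plant import bot
print(bot.job_done())"
```

```text
the job is handed in; nothing more can be done
None
```

The job is handed in, though no verdict came back: I pressed the stop, carried all four lumps to the dish, laid the tongs upright on their mat, and twisted the stop clockwise to its end. The last pictures show the lumps, tongs and stop as required; the tongs swung heel-down on the first lift and were levelled on the mat and regripped.

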